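# Strip down the drained warming bath: unplug, unhook the sinkers, sort and ring

## Task

The warming bath has been drained and needs stripping down. First pull its red safety plug, and only then work in the bath: twist every lifting hook free of its sinker, and put each hook, standing foot down or lying, in the compartment of its own colour in the grey caddy, and the sinkers upright in the blue crate, one to a compartment; the plug ends up in the white dish. When all hooks and sinkers are put away, press the desk bell's plunger fully down to its stop and let it come up again, and leave the bottles and glassware standing where they are.

Things in the scene. Friction and masses are not known exactly. Their poses are not given: they have to be found in the camera images.
- bath: shallow steel warming bath, drained, fixed; origin at the centre of its underside on the bench. Open tank 182 mm (x) by 352 mm (y), walls 6 mm thick and 45 mm high, floor 6 mm thick. On its +x side, a white control pod 60 by 70 mm, 50 mm high, centred at x = 123 mm, y = 0, with the plug socket in its top
- socket (a point): centre of the mouth of the square socket (14 mm wide, 26 mm deep) in the pod's top, 50 mm above the bench; the plug comes out straight up
- plug: red safety plug, 40 g, upright in the socket at the start. Origin: under its pin; z up, axes as the bath's when plugged in. Pin 12 by 12 mm, z = 0 to 24, its +x side notched for a sprung detent slide that resists a straight pull up with 4 to 15 N; the pin is clear after 26 mm. Flange 30 by 20 mm, z = 24 to 29; grip head z = 29 to 54, 26 mm along x, 14 along y
- dish: round white dish, fixed, 100 mm outer diameter, rim 16 mm high, floor 4 mm thick; origin at the centre of its underside
- caddy: grey hook caddy, fixed: open box 164 mm (its x) by 120 mm (its y), 40 mm high, walls 4 mm, floor 4 mm, with two walls across x making three compartments about 49 mm (x) by 112 mm (y), centred at x = -53 (orange floor and label), 0 (yellow) and +53 mm (green), y = 0. Origin: centre of its underside
- crate: blue sinker crate, loose, 0.7 kg: open box 252 mm (its x) by 90 mm (its y), 22 mm high, walls 4 mm, floor 4 mm, with two walls across x making three compartments about 79 mm (x) by 82 mm (y), centred at x = -83, 0 and +83 mm, y = 0. Origin: centre of its underside
- bell: brass desk bell on a black foot 76 mm across, fixed; origin at the centre of its underside
- plunger (a joint): travel of the bell's plunger, 0 up to 0.008 m fully down at its stop; the spring pushes it back up, 1.2 N at the top, 6 N at the stop
- plunger_top (a point): centre of the top of the bell's round steel plunger head (24 mm across), 59 mm above the bench when up; press straight down
- beaker: glass beaker, 66 mm across, 85 mm tall, bystander: leave standing; origin under its centre
- reagent: white bottle, 56 mm across, 110 mm tall, bystander: leave standing; origin under its centre
- jar: white jar, 70 mm across, 75 mm tall, bystander: leave standing; origin under its centre
- hook0: dark steel lifting hook, anchor-shaped, orange tab on top, 82 mm tall, 45 g; None if absent (2 or 3 are present). Origin: under the centre of its foot; z up the shank. Foot bar 40 mm along y, 8 along x, 5 thick; prongs at both ends (|y| 15 to 20) turn up to z = 13 mm. Shank 8 (x) by 6 mm (y). Starts standing on the disc of the sinker of its number, foot under both bars, crosswise (within 0.2 rad)
- hook0_tab (a point): centre of hook0's grip tab, 63 mm up its z: tab z = 48 to 82 mm, 12 mm thick (x), 22 wide (y). Pulled straight up, the prongs catch the bars and lift the sinker; with the foot down on the disc they pass 5 mm below the bars, so a quarter turn about the vertical, either way, lays the foot along the slot and the hook lifts out
- sinker0: steel sinker, 0.28 kg: disc 64 mm across, 12 mm thick; two parallel 5 mm round bars above it run along its x, centred at y = -10 and +10 mm, 34.5 mm up (top 37), x = -26 to 26, bent down to the disc at their ends. Slot between: 15 mm (y) by 47 mm (x). Lift it by pinching both bars (25 mm over y). Origin: centre of the underside, z up. Starts upright on the bath floor, any yaw
- hook1: dark steel lifting hook, anchor-shaped, yellow tab on top, 82 mm tall, 45 g; None if absent (2 or 3 are present). Origin: under the centre of its foot; z up the shank. Foot bar 40 mm along y, 8 along x, 5 thick; prongs at both ends (|y| 15 to 20) turn up to z = 13 mm. Shank 8 (x) by 6 mm (y). Starts standing on the disc of the sinker of its number, foot under both bars, crosswise (within 0.2 rad)
- hook1_tab (a point): centre of hook1's grip tab, 63 mm up its z: tab z = 48 to 82 mm, 12 mm thick (x), 22 wide (y). Pulled straight up, the prongs catch the bars and lift the sinker; with the foot down on the disc they pass 5 mm below the bars, so a quarter turn about the vertical, either way, lays the foot along the slot and the hook lifts out
- sinker1: steel sinker, 0.28 kg: disc 64 mm across, 12 mm thick; two parallel 5 mm round bars above it run along its x, centred at y = -10 and +10 mm, 34.5 mm up (top 37), x = -26 to 26, bent down to the disc at their ends. Slot between: 15 mm (y) by 47 mm (x). Lift it by pinching both bars (25 mm over y). Origin: centre of the underside, z up. Starts upright on the bath floor, any yaw
- hook2: dark steel lifting hook, anchor-shaped, green tab on top, 82 mm tall, 45 g; None if absent (2 or 3 are present). Origin: under the centre of its foot; z up the shank. Foot bar 40 mm along y, 8 along x, 5 thick; prongs at both ends (|y| 15 to 20) turn up to z = 13 mm. Shank 8 (x) by 6 mm (y). Starts standing on the disc of the sinker of its number, foot under both bars, crosswise (within 0.2 rad)
- hook2_tab (a point): centre of hook2's grip tab, 63 mm up its z: tab z = 48 to 82 mm, 12 mm thick (x), 22 wide (y). Pulled straight up, the prongs catch the bars and lift the sinker; with the foot down on the disc they pass 5 mm below the bars, so a quarter turn about the vertical, either way, lays the foot along the slot and the hook lifts out
- sinker2: steel sinker, 0.28 kg: disc 64 mm across, 12 mm thick; two parallel 5 mm round bars above it run along its x, centred at y = -10 and +10 mm, 34.5 mm up (top 37), x = -26 to 26, bent down to the disc at their ends. Slot between: 15 mm (y) by 47 mm (x). Lift it by pinching both bars (25 mm over y). Origin: centre of the underside, z up. Starts upright on the bath floor, any yaw
Not all that is in view belongs to the job. Of the things like the dish, leave any that is pink or turquoise; of the rest the smaller one is meant.

How it is judged:
By the outcome, as a careful person would: the job done as asked, in the order asked, and still so for the second after the job is handed in, with the robot touching nothing.
Of hook0, hook1, hook2 only 2 to 3 are there at a start; the rules pass over those that are not, and their reading is None.
At some moment in a run one of crate may be knocked a few centimetres aside while the robot is not near it.
Once in a run the grip may slacken for a moment while it holds something.
It also fails if it takes over 210 s, if anything falls off the work surface, if the arm or the gripper's body presses on something with over 40 N, if the wrist force passes 120 N, or if a joint passes its speed limit or range.

## Robot

A 7-joint arm with a two-finger parallel gripper is mounted at the origin on the work surface. World frame = base frame: x ahead of the robot, y to its left, z up, the work surface at z = 0. Lengths are in m, angles in rad, forces in N, time in s.
With the tool pointing down it reaches from about 0.4 to 0.875 m from the base axis. Payload 4.4 kg.
Tool frame: the origin (TCP) lies at the very end of the fingers, on their centre line; the grasp point (between the pads) lies 19 mm behind it (bot.hold_point_z is the distance from the TCP to the grasp point, in m); z points along the fingers, y is the direction in which the jaws open and shut (so a half turn about z gives the same grasp; the last joint's range is limited). The gripper opens to 85 mm and grips with 20 to 120 N. Pads are 22 mm wide; open, the fingers measure 114 mm over their backs; the gripper's body (76 mm by 85 mm) begins 54 mm behind the grasp point. The pads swing forward as they close: fully open they stand 13 mm farther back than shut.
Start: joints at [1.124, 0.628, 0.038, 1.517, -0.027, 0.996, -0.02], TCP at [0.242, -0.603, 0.231] pointing down, gripper open.
Joint ranges: [-3.06, 3.06], [-0.37, 2.12], [-1.25, 1.32], [0.18, 2.47], [-1.1, 4.24], [0.23, 1.98], [-2.94, 2.94]. Speed limits (rad/s): [2.57, 2.57, 3.14, 3.14, 3.14, 3.14, 3.14].

## Interface

Orientations are given as a unit quaternion [x, y, z, w].
In Python, from bench import bot gives the robot as it stands.
- The arm moves only by the tool apply_moves, never from a script. Its argument "commands" is a list that holds one entry, the list of rows, each a list of 4 numbers: the shift along the tool's x, y, z in mm, then the turn about the tool's z in degrees. In form: [[[dx, dy, dz, roll], ...]]. A call has exactly 8 rows; each row shifts and turns the commanded pose from where the row before left it, along the tool's axes as they then stand; what a row does not reach is not made up. A row lasts 1/12 s, in which the tool goes at most 41.7 mm and 7.16 degrees, less where a joint would pass 70% of its speed; a pose out of reach is approached as far as the arm can. A call is refused whole if a number of a shift passes 41.7 or a number of a turn 7.16, either way. A call with a gripper value outside its range is refused whole. "grip" is the opening, from -1 (shut) to 1 (fully open), set as the call begins (left out, the last holds). The fingers move at their own pace and stop on an object; "force" is the grip in N (left out, the last holds). Time passes only in rows, so rows that do not move let the fingers close, or fill a call up. It gives the time, the measured TCP pose, the force and the opening at its end, in the units of the state.
- bot.read_state(): the state, without advancing time (a new reading comes with each control period).
- bot.get_image(name): name is "scene" or "top" or "wrist"; returns a dict with "pixels" (384x512x3 uint8, blue, green, red), "camera_matrix" (3x3 intrinsics, pixels), "world_from_camera" (4x4, takes a point from camera to world coordinates). Camera axes: x right, y up, looking along -z (the intrinsics and any distortion apply to the point x, -y, -z); pixel columns grow to the right and rows downward; lengths in m; the calibration is good to about 2 mm. A picture is of the moment at which its call begins. There is no depth.
- bot.hand_in(): hands the job in, once; it reports no verdict.
The state is a dict: "time_s": time; "joint_pos": joint angles; "dq": joint speeds; "effort": joint torques, N m; "position": TCP position; "tool_rot": TCP orientation; "ft_force": force on the tool from outside, world axes, zero at the start; "torque": the same for the moment, N m; "width": finger opening in m.
Only numpy, scipy, OpenCV 4.12 (cv2) and the standard library are available. Lean on these libraries where they do the work, as an engineer would, in place of code of your own. Each camera call takes 0.05 s, during which the arm holds its last target. There are 200 camera calls.

## Working session

There is one attempt and no reset: what is moved stays moved. The work goes in short steps, Python scripts to look and compute and a tool call to move; the robot and the scene stay as the last step left them, time stands still between calls to the robot, and variables do not carry over. Pictures are saved under pics/ and viewed, about 12 in all and at most 16, crops included, and the job is handed in when it is done.

Besides the shell and the picture viewer there is one more tool, called after ">>>" in YAML: its name, and indented under it one key for each argument. apply_moves: Moves the arm, as the interface text tells. Its arguments: {"type":"object","properties":{"commands":{"type":"array","items":{"type":"array","items":{"type":"array","items":{"type":"number"}}}},"grip":{"type":"number"},"force":{"type":"number"}},"required":["commands"]}

```bash
ls; mkdir -p pics; cat > h.py <<'E'
import numpy as np, cv2
from bench import bot
from scipy.spatial.transform import Rotation as R
def snap(name, fn, crop=None, scale=1):
    im=bot.get_image(name); p=np.array(im["pixels"],dtype=np.uint8)
    np.savez('pics/'+fn+'.npz',p=p,K=np.array(im["camera_matrix"]),T=np.array(im["world_from_camera"]))
    cv2.imwrite('pics/'+fn+'.png',p); return p
def load(fn):
    d=np.load('pics/'+fn+'.npz'); return d['p'],d['K'],d['T']
def ray(fn,u,v):
    p,K,T=load(fn); d=np.linalg.inv(K)@[u,v,1]; d=np.array([d[0],-d[1],-d[2]])
    return T[:3,3],T[:3,:3]@d
def at_z(fn,u,v,z):
    o,d=ray(fn,u,v); return o+d*(z-o[2])/d[2]
def tri(*obs):
    A=np.zeros((3,3));b=np.zeros(3)
    for fn,u,v in obs:
        o,d=ray(fn,u,v); d=d/np.linalg.norm(d); M=np.eye(3)-np.outer(d,d); A+=M;b+=M@o
    x=np.linalg.solve(A,b)
    return x,[np.linalg.norm(np.cross(x-ray(f,u,v)[0],ray(f,u,v)[1]/np.linalg.norm(ray(f,u,v)[1])))*1000 for f,u,v in obs]
def proj(fn,P):
    p,K,T=load(fn); c=np.linalg.inv(T)@np.append(P,1); q=K@[c[0],-c[1],-c[2]]; return q[:2]/q[2]
def st():
    s=bot.read_state(); Rm=R.from_quat(s["tool_rot"]).as_matrix()
    print('t',round(s["time_s"],2),'pos',np.round(s["position"],4),'x',np.round(Rm[:,0],3),'y',np.round(Rm[:,1],3),'z',np.round(Rm[:,2],3),'q',np.round(s["joint_pos"],2),'F',np.round(s["ft_force"],1),'w',round(s["width"],4))
    return s,Rm
E
python3 - <<'E'
from h import *
st()
a=snap('top','top0'); b=snap('scene','sc0')
for f in('top0','sc0'):
    p,K,T=load(f); print(K,T)
cv2.imwrite('pics/top0b.png',cv2.resize(a,(800,600),interpolation=cv2.INTER_CUBIC))
cv2.imwrite('pics/sc0b.png',cv2.resize(b,(800,600),interpolation=cv2.INTER_CUBIC))
E
```

```text
pics
t 0.0 pos [ 0.2414 -0.6028  0.2304] x [ 0.928  0.372 -0.   ] y [ 0.372 -0.928 -0.002] z [-0.001  0.002 -1.   ] q [ 1.12  0.63  0.04  1.52 -0.03  1.   -0.02] F [ 0.2  0.3 -1.1] w 0.0855
[[463.61368649   0.         259.39645477]
 [  0.         463.61368649 194.67411299]
 [  0.           0.           1.        ]] [[-0.009242    0.98844304 -0.15131074  0.36276968]
 [-0.99995423 -0.00876113  0.00384442  0.01964858]
 [ 0.00247433  0.15133935  0.98847877  1.16880017]
 [ 0.          0.          0.          1.        ]]
[[408.62433679   0.         256.96336414]
 [  0.         408.62433679 194.53917135]
 [  0.           0.           1.        ]] [[ 0.50201425 -0.56693708  0.6531187   1.23830282]
 [ 0.86476649  0.31798182 -0.38867271 -0.40298104]
 [ 0.0126731   0.75991441  0.6498996   0.75854493]
 [ 0.          0.          0.          1.        ]]
```

View pics/top0b.png

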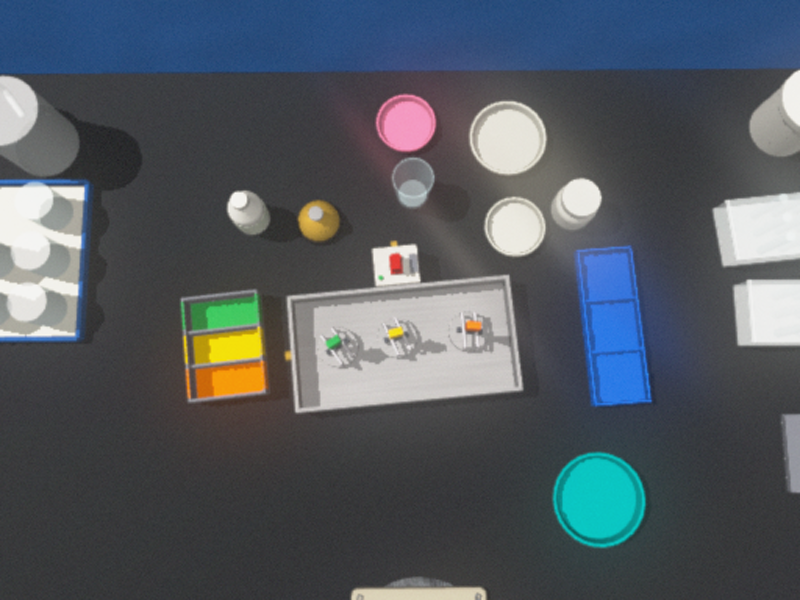

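View pics/sc0b.png

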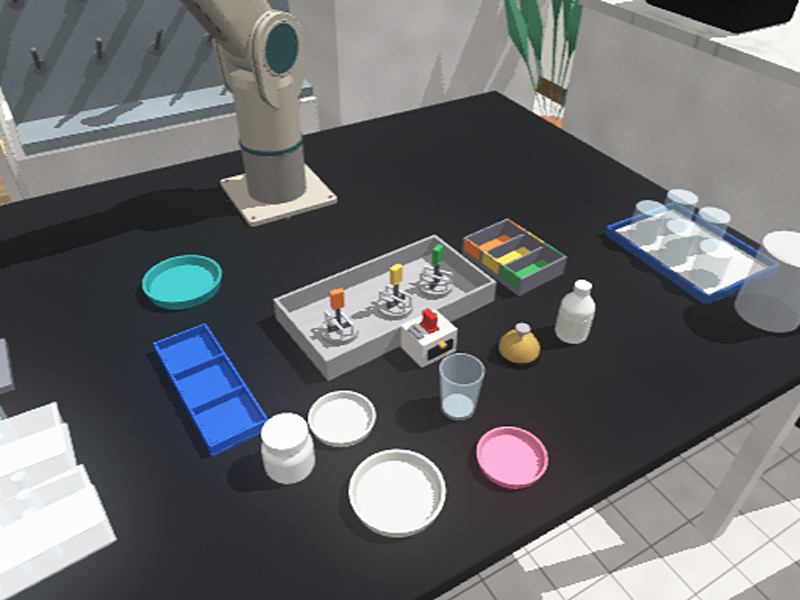

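```bash
python3 - <<'E'
from h import *
a=load('top0')[0]; b=load('sc0')[0]
cv2.imwrite('pics/topc.png',cv2.resize(a[130:265,180:350],None,fx=4.4,fy=4.4,interpolation=cv2.INTER_CUBIC))
cv2.imwrite('pics/scc.png',cv2.resize(b[130:275,170:370],None,fx=4,fy=4,interpolation=cv2.INTER_CUBIC))
E
```

```text
(no output)
```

View pics/topc.png

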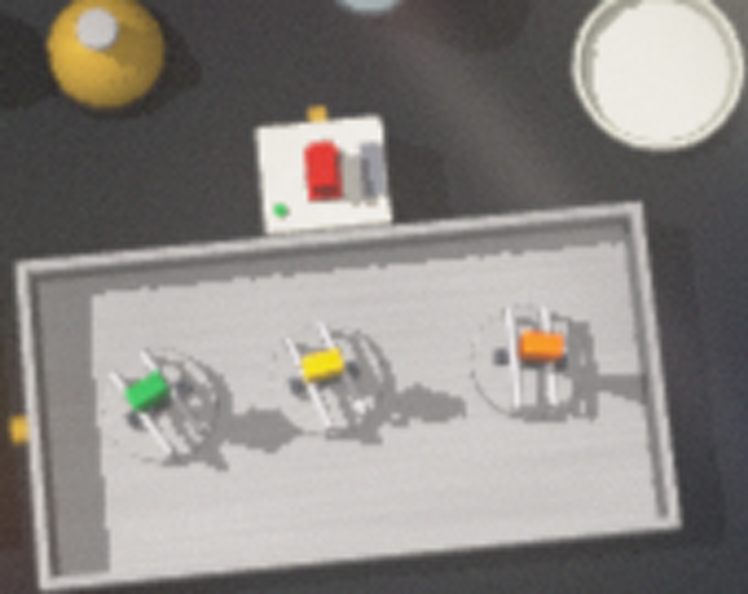

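View pics/scc.png

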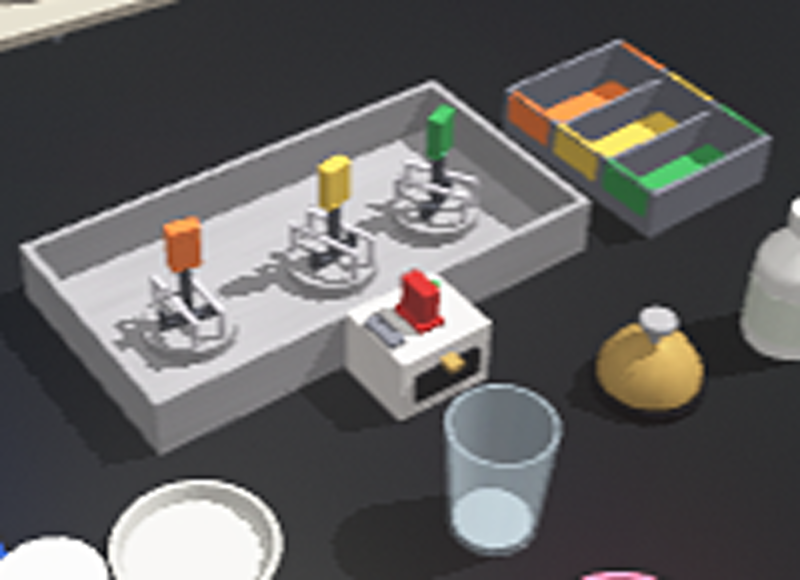

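```bash
cat >> h.py <<'E'
tc=lambda u,v:('top0',180+u/4.4,130+v/4.4)
sc=lambda u,v:('sc0',170+u/4,130+v/4)
tb=lambda u,v:('top0',u/1.5625,v/1.5625)
sb=lambda u,v:('sc0',u/1.5625,v/1.5625)
E
python3 - <<'E'
from h import *
np.set_printoptions(precision=4,suppress=True)
for n,a,b in [('plugtop',tc(321,166),sc(420,278)),('org',tc(541,340),sc(183,224)),('yel',tc(321,358),sc(334,161)),('grn',tc(146,385),sc(441,113)),('plunger',tc(97,28),sc(658,318)),('dish',tc(659,72),sb(342,417)),
 ('bathA',tc(17,262),sc(588,203)),('bathB',tc(641,203),sc(158,402)),('bathC',tc(680,525),sc(22,247)),('bathD',tc(43,588),sc(433,83)),('jar',tb(582,195),sb(286,432)),('beaker rim',tb(412,177),sb(462,366)),('crate1',tb(577,250),sb(213,452)),('crate2',tb(631,247),sb(213,452))]:
    print(n,*tri(a,b))
print('pod',[at_z(*tc(u,v),.05) for u,v in[(256,128),(382,116),(392,222),(264,234)]])
print('caddy',[at_z(*tb(u,v),.04) for u,v in[(182,298),(258,290),(267,395),(189,402)]])
print('crate',[at_z(*tb(u,v),.022) for u,v in[(577,250),(631,247),(651,403),(595,405)]])
print('reag,bigdish,jarbase', at_z(*tb(238,200),.11),at_z(*tb(508,137),.016),at_z(*tb(572,215),.0))
E
```

```text
plugtop [0.5954 0.0313 0.0806] [np.float64(1.2159648389014999), np.float64(1.2159648389014033)]
org [ 0.4963 -0.0845  0.1002] [np.float64(0.9577846842119053), np.float64(0.9577846842118741)]
yel [0.4874 0.0313 0.1016] [np.float64(0.5503102588957638), np.float64(0.5503102588958109)]
grn [0.4743 0.1237 0.1003] [np.float64(0.906266031854426), np.float64(0.9062660318543841)]
plunger [0.6807 0.1569 0.058 ] [np.float64(1.4431713617129454), np.float64(1.4431713617128192)]
dish [ 0.6654 -0.1649  0.0092] [np.float64(2.3503618778432), np.float64(2.350361877843237)]
bathA [0.5499 0.2016 0.0429] [np.float64(0.7388271283887038), np.float64(0.7388271283885596)]
bathB [ 0.5805 -0.1466  0.0455] [np.float64(2.2609299221366386), np.float64(2.260929922136669)]
bathC [ 0.4007 -0.1632  0.0433] [np.float64(1.8077193448949955), np.float64(1.8077193448949165)]
bathD [0.3699 0.1856 0.042 ] [np.float64(1.7237034607767756), np.float64(1.7237034607766997)]
jar [ 0.7014 -0.2612  0.0742] [np.float64(1.7241591135877923), np.float64(1.7241591135877656)]
beaker rim [0.7278 0.0039 0.0888] [np.float64(0.7476366004509385), np.float64(0.7476366004509113)]
crate1 [ 0.625  -0.3118 -0.0211] [np.float64(37.80340841457493), np.float64(37.80340841457505)]
crate2 [ 0.6326 -0.3523  0.0104] [np.float64(3.387375171103031), np.float64(3.3873751711029176)]
pod [array([0.6234, 0.0669, 0.05  ]), array([ 0.6297, -0.0039,  0.05  ]), array([ 0.5691, -0.0088,  0.05  ]), array([0.5629, 0.0626, 0.05  ])]
caddy [array([0.5485, 0.3674, 0.04  ]), array([0.5603, 0.2478, 0.04  ]), array([0.3954, 0.2304, 0.04  ]), array([0.3858, 0.3505, 0.04  ])]
crate [array([ 0.6247, -0.264 ,  0.022 ]), array([ 0.6289, -0.3518,  0.022 ]), array([ 0.3779, -0.3691,  0.022 ]), array([ 0.3756, -0.281 ,  0.022 ])]
reag,bigdish,jarbase [0.6863 0.2669 0.11  ] [ 0.8201 -0.1589  0.016 ] [ 0.6894 -0.2638 -0.    ]
```

>>> apply_moves:
  commands:
    - [[23.5,-19,1.2,0],[23.5,-19,1.2,0],[23.5,-19,1.2,0],[23.5,-19,1.2,0],[23.5,-19,1.2,0],[23.5,-19,1.2,0],[23.5,-19,1.2,0],[23.5,-19,1.2,0]]
  grip: 1

```text
time_s: 0.77
position: [0.36, -0.3909, 0.2214]
tool_rot: [0.982, 0.189, -0.0, -0.0]
ft_force: [-0.0, 0.4, -0.6]
width: 0.0851
```

>>> apply_moves:
  commands:
    - [[23.5,-19,1.2,0],[23.5,-19,1.2,0],[23.5,-19,1.2,0],[23.5,-19,1.2,0],[23.5,-19,1.2,0],[23.5,-19,1.2,0],[23.5,-19,1.2,0],[23.5,-19,1.2,0]]

```text
time_s: 1.43
position: [0.478, -0.18, 0.2119]
tool_rot: [0.982, 0.189, -0.0, -0.0]
ft_force: [0.2, -0.1, 0.1]
width: 0.0853
```

>>> apply_moves:
  commands:
    - [[23.5,-19,1.2,0],[23.5,-19,1.2,0],[23.5,-19,1.2,0],[23.5,-19,1.2,0],[23.5,-19,1.2,0],[23.5,-19,1.2,0],[23.5,-19,1.2,0],[23.5,-19,1.2,0]]

```text
time_s: 2.1
position: [0.596, 0.0309, 0.2021]
tool_rot: [0.982, 0.189, -0.0, -0.0]
ft_force: [-0.2, -1.1, 0.8]
width: 0.0848
```

>>> apply_moves:
  commands:
    - [[0,0,0,-6.1],[0,0,0,-6.1],[0,0,0,-6.1],[0,0,0,-6.1],[0,0,0,-6.1],[0,0,0,-6.1],[0,0,0,-6.1],[0,0,0,-6.1]]

```text
time_s: 2.77
position: [0.5954, 0.0294, 0.2021]
tool_rot: [0.815, 0.58, -0.0, -0.0]
ft_force: [-0.3, -0.5, -0.5]
width: 0.0856
```

>>> apply_moves:
  commands:
    - [[0,0,0,-6.1],[0,0,0,-6.1],[0,0,0,-6.1],[0,0,0,-6.1],[0,0,0,0],[0,0,0,0],[0,0,0,0],[0,0,0,0]]

```text
time_s: 3.43
position: [0.5957, 0.0295, 0.2024]
tool_rot: [0.676, 0.737, -0.0, -0.0]
ft_force: [-0.6, -0.3, 0.7]
width: 0.0856
```

```bash
cat >> h.py <<'E'
def to(x,y,z=None,yaw_y=None):
    "shift in current tool axes (mm) and roll (deg, mod 180) to bring tool y to world angle yaw_y"
    s,Rm=st(); p=np.array(s["position"]); d=np.array([x,y,p[2] if z is None else z])-p
    print('shift tool mm',np.round(Rm.T@d*1000,1),end=' ')
    a=np.degrees(np.arctan2(Rm[1,1],Rm[0,1])); 
    if yaw_y is not None: print('roll',round((a-yaw_y+90)%180-90,1),end='')
    print(' y at',round(a,1))
E
python3 - <<'E'
from h import *
np.set_printoptions(precision=4,suppress=True)
to(.5954,.0313,.058,5)
a=snap('wrist','w1'); print(load('w1')[1:])
print(proj('w1',[.5954,.0313,.08]))
cv2.imwrite('pics/w1b.png',cv2.resize(a,(800,600)))
E
```

```text
t 3.43 pos [0.5957 0.0295 0.2024] x [-0.086  0.996 -0.   ] y [ 0.996  0.086 -0.   ] z [-0. -0. -1.] q [ 0.12  0.6  -0.34  1.7   0.25  0.89 -0.24] F [-0.6 -0.3  0.7] w 0.0856
shift tool mm [  1.9  -0.1 144.4] roll -0.1 y at 4.9
(array([[327.2546,   0.    , 255.3343],
       [  0.    , 327.2546, 189.2764],
       [  0.    ,   0.    ,   1.    ]]), array([[ 0.9963, -0.0828, -0.025 ,  0.5898],
       [ 0.0865,  0.9499,  0.3005,  0.1064],
       [-0.0012, -0.3015,  0.9535,  0.3457],
       [ 0.    ,  0.    ,  0.    ,  1.    ]]))
[254.6414 179.409 ]
```

View pics/w1b.png

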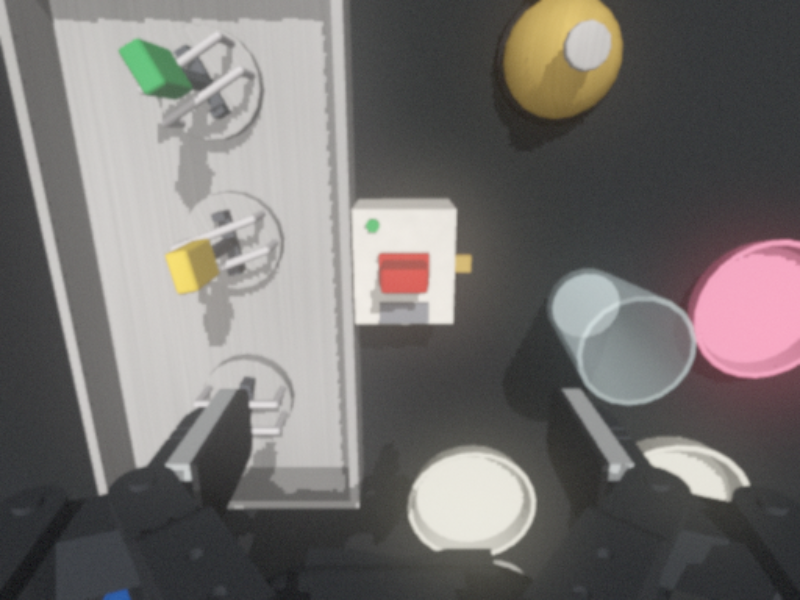

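>>> apply_moves:
  commands:
    - [[1.8,1,20,0],[0,0,20,0],[0,0,20,0],[0,0,20,0],[0,0,20,0],[0,0,20,0],[0,0,14,0],[0,0,10,0]]

```text
time_s: 4.15
position: [0.5958, 0.0314, 0.0569]
tool_rot: [0.676, 0.737, -0.001, -0.001]
ft_force: [-0.5, -0.4, -0.2]
width: 0.0852
```

>>> apply_moves:
  commands:
    - [[0,0,0,0],[0,0,0,0],[0,0,0,0],[0,0,0,0],[0,0,0,0],[0,0,0,0],[0,0,0,0],[0,0,0,0]]
  grip: -1
  force: 50

```text
time_s: 4.82
position: [0.5975, 0.0315, 0.0598]
tool_rot: [0.676, 0.737, 0.001, 0.001]
ft_force: [-0.2, -0.5, 6.8]
width: 0.0248
```

>>> apply_moves:
  commands:
    - [[0,0,0,0],[0,0,0,0],[0,0,-2,0],[0,0,-2,0],[0,0,-2,0],[0,0,-2,0],[0,0,-2,0],[0,0,-2,0]]

```text
time_s: 5.48
position: [0.5971, 0.0314, 0.0706]
tool_rot: [0.675, 0.737, 0.0, 0.0]
ft_force: [4.2, 0.3, -3.9]
width: 0.0247
```

>>> apply_moves:
  commands:
    - [[0,0,-3,0],[0,0,-3,0],[0,0,-3,0],[0,0,-3,0],[0,0,-4,0],[0,0,-4,0],[0,0,-5,0],[0,0,-5,0]]

```text
time_s: 6.15
position: [0.5958, 0.0313, 0.1009]
tool_rot: [0.675, 0.737, -0.001, -0.0]
ft_force: [1.0, -0.2, -0.6]
width: 0.0246
```

>>> apply_moves:
  commands:
    - [[0,0,-10,0],[0,0,-10,0],[0,0,-10,0],[0,0,-10,0],[0,0,0,0],[0,0,0,0],[0,0,0,0],[0,0,0,0]]

```text
time_s: 6.82
position: [0.5961, 0.0312, 0.14]
tool_rot: [0.675, 0.737, -0.0, -0.0]
ft_force: [-0.5, -0.1, 0.3]
width: 0.0247
```

```bash
python3 - <<'E'
from h import *
np.set_printoptions(precision=4,suppress=True)
for u,v in [(574,72),(743,72),(659,0)]: pass
print('dish rim L R', at_z(*tc(572,68),.016), at_z(*tc(745,68),.016), 'bottom',at_z(*tc(659,151),.016))
print('scene rim LR', [at_z(*sc(u,v),.016) for u,v in [(108,540),(283,540)]], at_z(*sc(196,480),.016))
print('w1',[at_z('w1',u/1.5625,v/1.5625,.016) for u,v in [(408,500),(537,500),(472,446)]])
a=snap('wrist','w2')
cv2.imwrite('pics/w2b.png',a)
to(.665,-.165)
E
```

```text
dish rim L R [ 0.6654 -0.1154  0.016 ] [ 0.6646 -0.2161  0.016 ] bottom [ 0.6157 -0.1644  0.016 ]
scene rim LR [array([ 0.6416, -0.2067,  0.016 ]), array([ 0.6917, -0.1184,  0.016 ])] [ 0.6251 -0.1419  0.016 ]
w1 [array([ 0.6197, -0.1621,  0.016 ]), array([ 0.7191, -0.1534,  0.016 ]), array([ 0.6628, -0.1098,  0.016 ])]
t 6.87 pos [0.5961 0.0313 0.1399] x [-0.087  0.996  0.   ] y [ 0.996  0.087 -0.001] z [-0.001 -0.    -1.   ] q [ 0.1   0.68 -0.31  1.75  0.29  0.76 -0.27] F [-1.   0.5 -0.7] w 0.0248
shift tool mm [-201.6   51.4   -0.1]  y at 5.0
```

View pics/w2b.png

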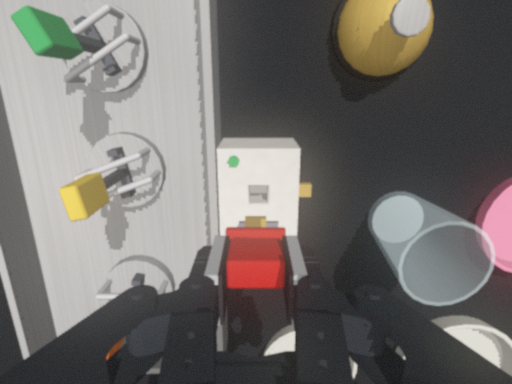

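>>> apply_moves:
  commands:
    - [[-25,6.5,0,0],[-25,6.5,0,0],[-25,6.5,0,0],[-25,6.5,0,0],[-25,6.5,0,0],[-25,6.5,0,0],[-25,6.5,0,0],[-26,6.5,0,0]]

```text
time_s: 7.53
position: [0.6658, -0.1652, 0.1397]
tool_rot: [0.675, 0.737, -0.0, -0.001]
ft_force: [0.9, 0.8, -0.4]
width: 0.0249
```

>>> apply_moves:
  commands:
    - [[0,0,15,0],[0,0,15,0],[0,0,15,0],[0,0,15,0],[0,0,12,0],[0,0,12,0],[0,0,8,0],[0,0,4,0]]

```text
time_s: 8.2
position: [0.6652, -0.1641, 0.043]
tool_rot: [0.675, 0.737, -0.001, -0.001]
ft_force: [-0.6, -0.2, -0.4]
width: 0.0246
```

>>> apply_moves:
  commands:
    - [[0,0,1,0],[0,0,1,0],[0,0,1,0],[0,0,0,0],[0,0,0,0],[0,0,0,0],[0,0,0,0],[0,0,0,0]]

```text
time_s: 8.87
position: [0.6661, -0.1643, 0.0418]
tool_rot: [0.675, 0.737, 0.0, 0.0]
ft_force: [-0.6, -0.4, -0.4]
width: 0.0251
```

>>> apply_moves:
  commands:
    - [[0,0,1,0],[0,0,1,0],[0,0,1,0],[0,0,0,0],[0,0,0,0],[0,0,0,0],[0,0,0,0],[0,0,0,0]]

```text
time_s: 9.53
position: [0.666, -0.1643, 0.0386]
tool_rot: [0.675, 0.737, 0.0, 0.0]
ft_force: [-0.5, 0.2, -0.7]
width: 0.025
```

>>> apply_moves:
  commands:
    - [[0,0,1,0],[0,0,0,0],[0,0,1,0],[0,0,0,0],[0,0,1,0],[0,0,0,0],[0,0,0,0],[0,0,0,0]]

```text
time_s: 10.2
position: [0.6663, -0.1644, 0.0377]
tool_rot: [0.676, 0.737, 0.0, 0.001]
ft_force: [-4.3, 0.4, 12.5]
width: 0.0246
```

>>> apply_moves:
  commands:
    - [[0,0,-2,0],[0,0,0,0],[0,0,0,0],[0,0,0,0],[0,0,0,0],[0,0,0,0],[0,0,0,0],[0,0,0,0]]

```text
time_s: 10.87
position: [0.6663, -0.1644, 0.0378]
tool_rot: [0.676, 0.737, 0.0, 0.0]
ft_force: [-1.1, 0.4, 4.7]
width: 0.0248
```

>>> apply_moves:
  commands:
    - [[0,0,0,0],[0,0,0,0],[0,0,0,0],[0,0,0,0],[0,0,0,0],[0,0,0,0],[0,0,0,0],[0,0,0,0]]
  grip: 0.1

```text
time_s: 11.53
position: [0.6659, -0.1643, 0.0375]
tool_rot: [0.675, 0.737, -0.0, 0.0]
ft_force: [1.1, -0.1, 0.5]
width: 0.0469
```

>>> apply_moves:
  commands:
    - [[0,0,-12,0],[0,0,-20,0],[0,0,-20,0],[0,0,-20,0],[0,0,-20,0],[0,0,-20,0],[0,0,0,0],[0,0,0,0]]

```text
time_s: 12.2
position: [0.667, -0.1645, 0.1517]
tool_rot: [0.676, 0.737, 0.001, 0.002]
ft_force: [-0.2, 0.3, -0.6]
width: 0.047
```

```bash
python3 - <<'E'
from h import *
a=snap('wrist','w3'); b=snap('top','t3')
c=np.hstack([a,cv2.resize(b[120:240,240:400],(512,384))]); cv2.imwrite('pics/w3b.png',cv2.resize(c,(800,300)))
to(.4963,-.0845,.17)
E
```

```text
t 12.3 pos [ 0.6654 -0.1643  0.1492] x [-0.087  0.996  0.   ] y [ 0.996  0.087 -0.001] z [-0.001  0.    -1.   ] q [ 0.39  0.79 -0.33  1.48  0.29  0.93  0.05] F [ 0.1  0.  -0.9] w 0.047
shift tool mm [  94.3 -161.5  -20.6]  y at 5.0
```

View pics/w3b.png

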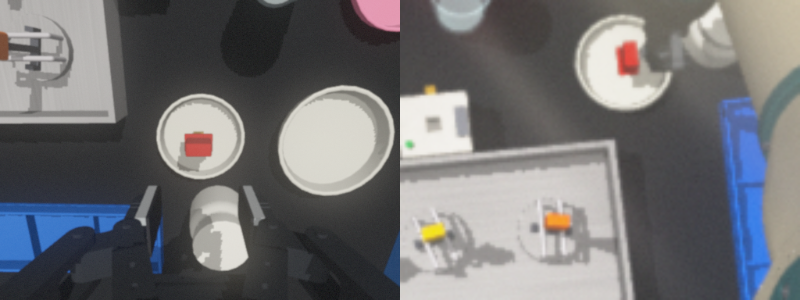

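>>> apply_moves:
  commands:
    - [[13.5,-21,-6.3,0],[13.5,-21,-6.3,0],[13.5,-21,-6.3,0],[13.5,-21,-6.3,0],[13.5,-21,-6.3,0],[13.5,-21,-6.3,0],[13.5,-21,-6.3,0],[13.5,-21,-6.3,0]]
  grip: 1

```text
time_s: 12.97
position: [0.4871, -0.0709, 0.1992]
tool_rot: [0.675, 0.737, -0.001, -0.001]
ft_force: [-0.5, -1.1, 0.1]
width: 0.0856
```

>>> apply_moves:
  commands:
    - [[0,0,0,0],[0,0,0,0],[0,0,0,0],[0,0,0,0],[0,0,0,0],[0,0,0,0],[0,0,0,0],[0,0,0,0]]

```text
time_s: 13.63
position: [0.4893, -0.0715, 0.1997]
tool_rot: [0.676, 0.737, -0.0, -0.0]
ft_force: [0.6, -0.2, -0.2]
width: 0.0853
```

```bash
python3 - <<'E'
from h import *
a=snap('wrist','wA'); st()
E
```

```text
t 13.68 pos [ 0.4892 -0.0715  0.1998] x [-0.087  0.996  0.   ] y [ 0.996  0.087 -0.   ] z [-0.  0. -1.] q [ 0.35  0.47 -0.38  1.97  0.25  0.74 -0.08] F [-0.2  0.3  0.7] w 0.0854
```

>>> apply_moves:
  commands:
    - [[20,0,0,0],[20,0,0,0],[20,0,0,0],[20,0,0,0],[20,0,0,0],[20,0,0,0],[0,0,0,0],[0,0,0,0]]

```text
time_s: 14.35
position: [0.4786, 0.0492, 0.2]
tool_rot: [0.674, 0.738, 0.0, 0.0]
ft_force: [0.0, -1.4, 0.7]
width: 0.0854
```

>>> apply_moves:
  commands:
    - [[0,0,0,0],[0,0,0,0],[0,0,0,0],[0,0,0,0],[0,0,0,0],[0,0,0,0],[0,0,0,0],[0,0,0,0]]

```text
time_s: 15.02
position: [0.4787, 0.048, 0.1999]
tool_rot: [0.676, 0.737, 0.0, 0.0]
ft_force: [0.5, -0.7, -0.1]
width: 0.0853
```

```bash
python3 - <<'E'
from h import *
a=load('wA')[0]; b=snap('wrist','wB'); st()
# hooks near predicted pix
for f in('wA','wB'):
    for n,P in dict(o=(.4963,-.0845,.1),y=(.4874,.0313,.1),g=(.4743,.1237,.1)).items(): print(f,n,np.round(proj(f,P),1))
def crop(f,P,s=65):
    u,v=np.round(proj(f,P)).astype(int); p=cv2.copyMakeBorder(load(f)[0],100,100,100,100,cv2.BORDER_CONSTANT)
    print(f,'origin',u-s,v-s); return cv2.resize(p[v-s+100:v+s+100,u-s+100:u+s+100],(390,390),interpolation=cv2.INTER_CUBIC)
c=np.hstack([crop('wA',(.4963,-.0845,.06)),crop('wB',(.4743,.1237,.06))])
cv2.imwrite('pics/wABc.png',c)
d=np.hstack([crop('wA',(.4874,.0313,.06)),crop('wB',(.4874,.0313,.06))])
cv2.imwrite('pics/wABd.png',d)
E
```

```text
t 15.07 pos [0.4787 0.0481 0.1999] x [-0.087  0.996  0.   ] y [0.996 0.087 0.   ] z [ 0.  0. -1.] q [ 0.11  0.46 -0.38  2.    0.25  0.73 -0.33] F [-0.3 -0.1  0.5] w 0.0855
wA o [262.1 206. ]
wA y [265.1  46.8]
wA g [ 258.2 -122. ]
wB o [261.3 330.7]
wB y [263.7 210.5]
wB g [257.8  87.9]
wA origin 196 126
wB origin 193 23
wA origin 199 -12
wB origin 198 130
```

View pics/wABc.png

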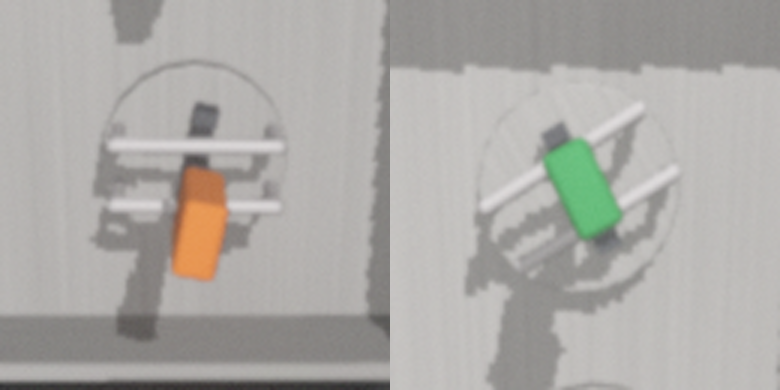

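View pics/wABd.png

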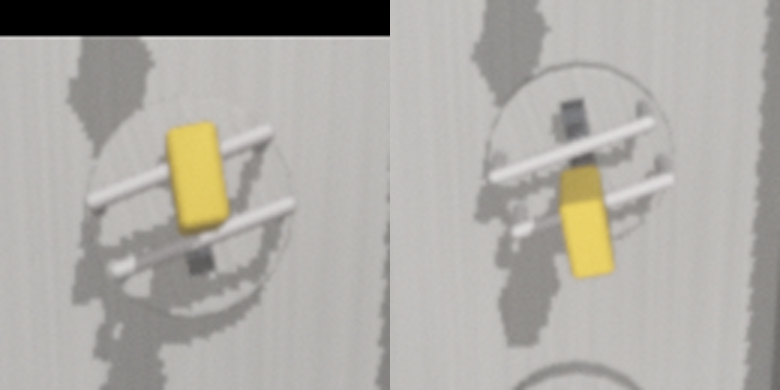

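```bash
python3 - <<'E'
from h import *
np.set_printoptions(precision=4,suppress=True)
def A(f,o,pts,z): return np.array([at_z(f,o[0]+u/3,o[1]+v/3,z)[:2] for u,v in pts])
def ang(p,q): return np.degrees(np.arctan2(q[1]-p[1],q[0]-p[0]))
def rep(n,f,o,b,t,tl):
    B=A(f,o,b,.0405); T=A(f,o,t,.1); L=A(f,o,tl,.1)
    print(n,f,'sinker c',B.mean(0),'bar angs',round(ang(B[0],B[1]),1),round(ang(B[2],B[3]),1),'len',np.linalg.norm(B[0]-B[1]),'sep',np.linalg.norm((B[0]+B[1]-B[2]-B[3])/2),'tab',T.mean(0),'foot dir',round(ang(L[1],L[0]),1),'tl',np.linalg.norm(L[0]-L[1]))
rep('O','wA',(196,126),[(110,146),(283,146),(110,206),(280,207)],[(182,205),(226,207),(214,280),(172,274)],[(205,205),(193,278)])
rep('G','wB',(193,23),[(95,207),(253,107),(130,267),(288,170)],[(157,150),(193,140),(230,215),(198,238)],[(175,146),(213,228)])
rep('Y','wB',(198,130),[(103,178),(262,123),(130,232),(283,179)],[(170,203),(212,200),(222,272),(183,277)],[(191,201),(202,275)])
rep('Y','wA',(199,-12),[(95,202),(268,130),(120,270),(292,203)],[(170,129),(214,123),(225,215),(183,227)],[(192,126),(204,221)])
print(tri(('wA',199+197/3,-12+172/3),('wB',198+197/3,130+238/3)))
E
```

```text
O wA sinker c [ 0.4966 -0.0849] bar angs 5.1 4.7 len 0.05511320076243141 sep 0.020324995834255944 tab [ 0.4964 -0.085 ] foot dir 86.6 tl 0.020771590522804684
G wB sinker c [0.4734 0.1249] bar angs 35.9 35.7 len 0.05372956641427449 sep 0.020080556744122204 tab [0.4742 0.1256] foot dir 121.1 tl 0.020535721897600907
Y wB sinker c [0.4879 0.03  ] bar angs 24.9 25.3 len 0.05410929025723446 sep 0.020253422734827987 tab [0.4872 0.0321] foot dir 103.4 tl 0.021190211496747914
Y wA sinker c [0.4876 0.0308] bar angs 26.0 25.2 len 0.05238990405904224 sep 0.020039867161414194 tab [0.4873 0.0318] foot dir 103.4 tl 0.020164367341257285
(array([0.4871, 0.0322, 0.0999]), [np.float64(0.11016280733871017), np.float64(0.11016280733876273)])
```

>>> apply_moves:
  commands:
    - [[-8.5,3.6,0,0],[-8.2,3.6,0,0],[0,0,0,-4.2],[0,0,0,-4.2],[0,0,20,0],[0,0,20,0],[0,0,20,0],[0,0,20,0]]

```text
time_s: 15.73
position: [0.488, 0.0309, 0.1191]
tool_rot: [0.62, 0.784, 0.0, 0.0]
ft_force: [0.9, -0.2, -0.2]
width: 0.0855
```

>>> apply_moves:
  commands:
    - [[0,0,20,0],[0,0,15,0],[0,0,10,0],[0,0,6,0],[0,0,0,0],[0,0,0,0],[0,0,0,0],[0,0,0,0]]

```text
time_s: 16.4
position: [0.488, 0.0321, 0.0697]
tool_rot: [0.62, 0.785, 0.001, 0.001]
ft_force: [0.1, -0.5, -0.9]
width: 0.0853
```

>>> apply_moves:
  commands:
    - [[0,0,0,0],[0,0,0,0],[0,0,0,0],[0,0,0,0],[0,0,0,0],[0,0,0,0],[0,0,0,0],[0,0,0,0]]
  grip: -1
  force: 40

```text
time_s: 17.07
position: [0.4874, 0.0321, 0.069]
tool_rot: [0.62, 0.785, 0.0, 0.0]
ft_force: [0.1, -0.6, 1.5]
width: 0.0111
```

>>> apply_moves:
  commands:
    - [[0,0,0,0],[0,0,0,0],[0,0,0,0],[0,0,0,0],[0,0,0,0],[0,0,0,0],[0,0,0,0],[0,0,0,0]]

```text
time_s: 17.73
position: [0.4874, 0.0322, 0.069]
tool_rot: [0.62, 0.785, 0.0, 0.0]
ft_force: [0.9, -0.0, 2.8]
width: 0.0115
```

```bash
python3 - <<'E'
from h import *
to(.4877,.0305,.071,25.3-90)
E
```

```text
t 17.73 pos [0.4874 0.0322 0.069 ] x [-0.232  0.973 -0.   ] y [0.973 0.232 0.   ] z [ 0.  0. -1.] q [ 0.06  0.68 -0.27  2.09  0.43  0.42 -0.31] F [ 0.9 -0.   2.8] w 0.0115
shift tool mm [-1.7 -0.1 -2. ] roll 78.1 y at 13.4
```

>>> apply_moves:
  commands:
    - [[-1.7,0,-2,0],[0,0,0,0],[0,0,0,6],[0,0,0,6],[0,0,0,6],[0,0,0,6],[0,0,0,6],[0,0,0,6]]

```text
time_s: 18.4
position: [0.4873, 0.0304, 0.0707]
tool_rot: [0.833, 0.553, -0.0, -0.0]
ft_force: [0.8, -0.0, -0.5]
width: 0.0112
```

>>> apply_moves:
  commands:
    - [[0,0,0,6],[0,0,0,6],[0,0,0,6],[0,0,0,6],[0,0,0,6],[0,0,0,6],[0,0,0,6],[0,0,0,0]]

```text
time_s: 19.07
position: [0.4873, 0.0305, 0.0707]
tool_rot: [0.976, 0.219, -0.0, 0.0]
ft_force: [0.2, -0.3, -0.5]
width: 0.0113
```

>>> apply_moves:
  commands:
    - [[0,0,0,0],[0,0,0,0],[0,0,0,0],[0,0,0,0],[0,0,-3,0],[0,0,-3,0],[0,0,-3,0],[0,0,0,0]]

```text
time_s: 19.73
position: [0.4882, 0.0305, 0.0807]
tool_rot: [0.975, 0.22, 0.001, 0.0]
ft_force: [-0.5, -1.4, -0.3]
width: 0.0114
```

```bash
python3 - <<'E'
from h import *
to(.4877,.0305,.071,25.3-90)
a=snap('wrist','w5')
cv2.imwrite('pics/w5b.png',a[130:384,110:400])
E
```

```text
t 19.73 pos [0.4882 0.0305 0.0807] x [0.903 0.429 0.001] y [ 0.429 -0.903  0.   ] z [ 0.001  0.    -1.   ] q [-0.16  0.65  0.06  2.09 -0.09  0.4  -1.16] F [-0.5 -1.4 -0.3] w 0.0114
shift tool mm [-0.5 -0.2  9.7] roll 0.1 y at -64.6
```

View pics/w5b.png

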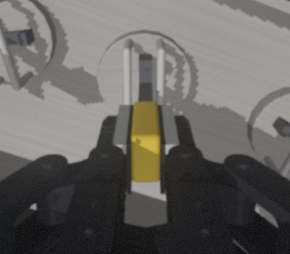

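>>> apply_moves:
  commands:
    - [[0,0,-8,0],[0,0,-12,0],[0,0,-15,0],[0,0,-15,0],[0,0,-15,0],[0,0,-15,0],[0,0,-15,0],[0,0,0,0]]

```text
time_s: 20.45
position: [0.4894, 0.0306, 0.1778]
tool_rot: [0.976, 0.22, 0.003, 0.0]
ft_force: [0.8, 0.8, -0.5]
width: 0.0112
```

>>> apply_moves:
  commands:
    - [[12.6,-31.1,0,0],[12.6,-31.1,0,0],[12.6,-31.1,0,0],[12.6,-31.1,0,0],[12.6,-31.1,0,0],[12.6,-31.1,0,0],[12.6,-31.1,0,0],[12.6,-31.1,0,0]]

```text
time_s: 21.12
position: [0.4711, 0.2999, 0.1744]
tool_rot: [0.975, 0.22, -0.0, 0.0]
ft_force: [1.1, 0.5, -0.2]
width: 0.0113
```

>>> apply_moves:
  commands:
    - [[0,0,0,-6],[0,0,0,-6],[0,0,0,-6],[0,0,0,-6],[0,0,0,-6],[0,0,0,-6],[0,0,0,-6],[0,0,0,-6]]

```text
time_s: 21.78
position: [0.4715, 0.2982, 0.1743]
tool_rot: [0.8, 0.6, -0.001, -0.0]
ft_force: [0.5, 0.3, -0.2]
width: 0.0112
```

>>> apply_moves:
  commands:
    - [[0,0,0,-6],[0,0,0,-6],[0,0,0,-5],[0,0,0,-5],[0,0,0,0],[0,0,0,0],[0,0,0,0],[0,0,0,0]]

```text
time_s: 22.45
position: [0.4718, 0.2984, 0.1748]
tool_rot: [0.673, 0.739, -0.0, 0.0]
ft_force: [-1.0, -0.1, -0.9]
width: 0.0117
```

```bash
python3 - <<'E'
from h import *
to(.4725,.299,.056,5.6)
a=snap('wrist','w6'); b=snap('top','t6'); 
cv2.imwrite('pics/w6b.png',cv2.resize(a,(600,450)))
E
```

```text
t 22.45 pos [0.4718 0.2984 0.1748] x [-0.093  0.996 -0.   ] y [ 0.996  0.093 -0.   ] z [-0. -0. -1.] q [-0.45  0.58 -0.24  1.83  0.19  0.76 -0.71] F [-1.  -0.1 -0.9] w 0.0117
shift tool mm [  0.6   0.7 118.8] roll -0.3 y at 5.3
```

View pics/w6b.png

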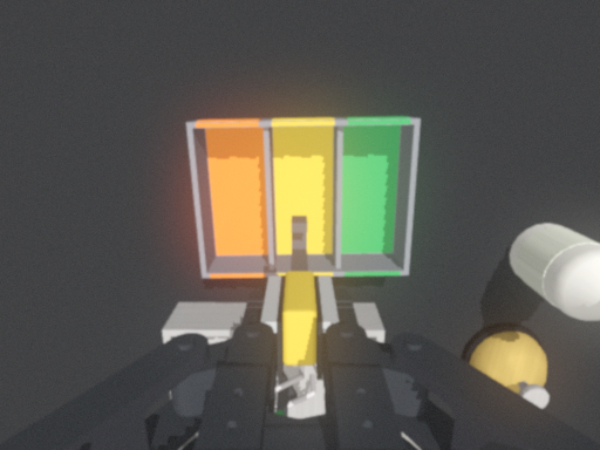

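```bash
python3 - <<'E'
from h import *
k=512/600
P=np.array([at_z('w6',u*k,v*k,.04)[:2] for u,v in [(187,122),(419,119),(409,274),(202,276)]]); print(P,P.mean(0))
print([at_z('w6',u*k,v*k,.04)[:2] for u,v in [(268,121),(339,121),(340,274),(271,276)]])
E
```

```text
[[0.38791757 0.35348205]
 [0.5497856  0.37078337]
 [0.56420001 0.25259235]
 [0.40050962 0.23533341]] [0.4756032 0.3030478]
[array([0.44454253, 0.35950203]), array([0.49415868, 0.36417803]), array([0.50965068, 0.24742502]), array([0.45520202, 0.24051469])]
```

>>> apply_moves:
  commands:
    - [[2.4,2.4,20,0],[0,0,20,0],[0,0,20,0],[0,0,20,0],[0,0,18,0],[0,0,10,0],[0,0,7,0],[0,0,3,0]]

```text
time_s: 23.22
position: [0.4739, 0.301, 0.0562]
tool_rot: [0.673, 0.74, -0.0, -0.0]
ft_force: [-0.1, -0.4, -0.1]
width: 0.0114
```

>>> apply_moves:
  commands:
    - [[0,0,1,0],[0,0,0,0],[0,0,0,0],[0,0,0,0],[0,0,0,0],[0,0,0,0],[0,0,0,0],[0,0,0,0]]

```text
time_s: 23.88
position: [0.4742, 0.3011, 0.0561]
tool_rot: [0.673, 0.74, 0.0, 0.0]
ft_force: [-0.6, -0.3, -0.8]
width: 0.0115
```

>>> apply_moves:
  commands:
    - [[0,0,1,0],[0,0,0,0],[0,0,0,0],[0,0,0,0],[0,0,0,0],[0,0,0,0],[0,0,0,0],[0,0,0,0]]

```text
time_s: 24.55
position: [0.4743, 0.3012, 0.055]
tool_rot: [0.673, 0.74, 0.0, 0.0]
ft_force: [0.7, 0.5, 2.3]
width: 0.0111
```

>>> apply_moves:
  commands:
    - [[0,0,0,0],[0,0,0,0],[0,0,0,0],[0,0,0,0],[0,0,0,0],[0,0,0,0],[0,0,0,0],[0,0,0,0]]
  grip: 0

```text
time_s: 25.22
position: [0.4741, 0.3011, 0.0549]
tool_rot: [0.673, 0.74, 0.0, -0.0]
ft_force: [-0.1, -0.5, 0.4]
width: 0.0431
```

>>> apply_moves:
  commands:
    - [[0,0,-12,0],[0,0,-20,0],[0,0,-20,0],[0,0,-20,0],[0,0,-20,0],[0,0,-22,0],[0,0,0,0],[0,0,0,0]]

```text
time_s: 25.88
position: [0.4749, 0.3016, 0.1709]
tool_rot: [0.673, 0.74, 0.002, 0.0]
ft_force: [-1.1, -0.6, -0.7]
width: 0.0426
```

```bash
python3 - <<'E'
from h import *
a=snap('wrist','w7'); b=snap('top','t7'); 
m=cv2.inRange(cv2.cvtColor(a,cv2.COLOR_BGR2HSV),(22,150,120),(35,255,255)); print('tab pred', proj('w7',[.474,.301,.086]))
cv2.imwrite('pics/w7b.png',a[100:330,120:400])
to(.4742,.1247,.17,31.1)
E
```

```text
tab pred [252.90756304 196.5734778 ]
t 25.98 pos [0.4738 0.3007 0.1688] x [-0.094  0.996 -0.   ] y [ 0.996  0.094 -0.   ] z [-0.    -0.001 -1.   ] q [-0.46  0.59 -0.24  1.83  0.2   0.75 -0.71] F [-0.6  0.3 -0.4] w 0.0427
shift tool mm [-175.2  -16.2   -1.1] roll -25.7 y at 5.4
```

View pics/w7b.png

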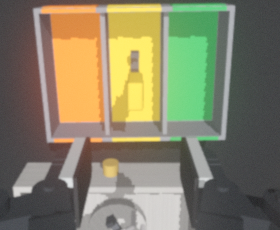

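>>> apply_moves:
  commands:
    - [[-21.9,-2,0,0],[-21.9,-2,0,0],[-21.9,-2,0,0],[-21.9,-2,0,0],[-21.9,-2,0,0],[-21.9,-2,0,0],[-21.9,-2,0,0],[-21.9,-2,0,0]]

```text
time_s: 26.65
position: [0.4737, 0.1238, 0.1679]
tool_rot: [0.673, 0.74, -0.001, -0.001]
ft_force: [-0.7, 0.9, -0.9]
width: 0.0428
```

>>> apply_moves:
  commands:
    - [[0,0,0,-5.2],[0,0,0,-5.2],[0,0,0,-5.2],[0,0,0,-5.2],[0,0,0,-5],[0,0,0,0],[0,0,0,0],[0,0,0,0]]

```text
time_s: 27.32
position: [0.4743, 0.125, 0.1684]
tool_rot: [0.492, 0.871, -0.0, -0.0]
ft_force: [0.3, 0.9, -0.5]
width: 0.0425
```

```bash
python3 - <<'E'
from h import *
np.set_printoptions(precision=4,suppress=True)
to(.4742,.1247,.069,31.1)
a=snap('wrist','w8'); hsv=cv2.cvtColor(a,cv2.COLOR_BGR2HSV)
m=cv2.inRange(hsv,(50,120,60),(85,255,255)); n,l,s,c=cv2.connectedComponentsWithStats(m)
for i in range(1,n):
    if s[i,4]>100: print(s[i],c[i], cv2.minAreaRect(cv2.findNonZero((l==i).astype(np.uint8))))
print('pred top', proj('w8',[.4742,.1247,.1]), 'mid',proj('w8',[.4742,.1247,.083]))
E
```

```text
t 27.32 pos [0.4743 0.125  0.1684] x [-0.516  0.856  0.   ] y [ 0.856  0.516 -0.001] z [-0.001 -0.    -1.   ] q [-0.04  0.52 -0.39  2.01  0.31  0.67 -0.09] F [ 0.3  0.9 -0.5] w 0.0425
shift tool mm [-0.2 -0.1 99.4] roll -0.0 y at 31.1
[ 382    0   83   88 3377] [421.639   38.2786] ((420.2319030761719, 33.5147705078125), (42.924354553222656, 101.9726791381836), 30.21132469177246)
[381  74  45  25 114] [405.0877  87.    ] ((403.0, 85.99999237060547), (50.08792495727539, 2.683281660079956), 26.56505012512207)
pred top [254.3537 203.3957] mid [254.4655 195.5144]
```

```bash
python3 - <<'E'
from h import *
a=load('w8')[0]; hsv=cv2.cvtColor(a,cv2.COLOR_BGR2HSV)
print(hsv[200,254],hsv[210,254],hsv[190,254],hsv[220,254])
cv2.imwrite('pics/w8b.png',a)
E
```

```text
[ 67 112 207] [ 68 114 206] [ 68 112 208] [ 12   6 211]
```

View pics/w8b.png

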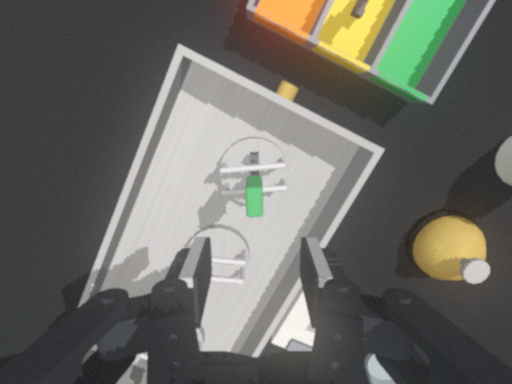

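>>> apply_moves:
  commands:
    - [[0,0,18,0],[0,0,18,0],[0,0,18,0],[0,0,18,0],[0,0,14,0],[0,0,8,0],[0,0,5,0],[0,0,0,0]]

```text
time_s: 28.03
position: [0.4743, 0.1251, 0.0693]
tool_rot: [0.491, 0.871, -0.001, -0.0]
ft_force: [0.6, -0.0, 0.9]
width: 0.043
```

>>> apply_moves:
  commands:
    - [[0,0,0,0],[0,0,0,0],[0,0,0,0],[0,0,0,0],[0,0,0,0],[0,0,0,0],[0,0,0,0],[0,0,0,0]]
  grip: -1

```text
time_s: 28.7
position: [0.4753, 0.1253, 0.0706]
tool_rot: [0.491, 0.871, 0.0, 0.001]
ft_force: [-0.9, 0.6, 6.6]
width: 0.0113
```

>>> apply_moves:
  commands:
    - [[0,0,0,0],[0,0,0,0],[0,0,0,0],[0,0,0,0],[0,0,0,0],[0,0,0,0],[0,0,0,0],[0,0,0,0]]

```text
time_s: 29.37
position: [0.4753, 0.1253, 0.0706]
tool_rot: [0.491, 0.871, 0.0, 0.001]
ft_force: [-0.0, 1.1, 7.1]
width: 0.0117
```

```bash
python3 - <<'E'
from h import *
to(.4736,.1248,.071,35.8-90)
E
```

```text
t 29.37 pos [0.4753 0.1253 0.0706] x [-0.518  0.855 -0.   ] y [0.855 0.518 0.001] z [ 0.001  0.    -1.   ] q [-0.13  0.68 -0.27  2.08  0.42  0.43 -0.19] F [-0.   1.1  7.1] w 0.0117
shift tool mm [ 0.5 -1.7 -0.4] roll 85.4 y at 31.2
```

>>> apply_moves:
  commands:
    - [[0,-1,-3.6,0],[0,0,0,0],[0,0,0,6.1],[0,0,0,6.1],[0,0,0,6.1],[0,0,0,6.1],[0,0,0,6.1],[0,0,0,6.1]]

```text
time_s: 30.03
position: [0.4737, 0.1245, 0.0734]
tool_rot: [0.741, 0.671, -0.0, -0.0]
ft_force: [-0.4, 0.8, 0.2]
width: 0.0109
```

>>> apply_moves:
  commands:
    - [[0,0,0,6.1],[0,0,0,6.1],[0,0,0,6.1],[0,0,0,6.1],[0,0,0,6.1],[0,0,0,6.1],[0,0,0,6.1],[0,0,0,6.1]]

```text
time_s: 30.7
position: [0.4736, 0.1246, 0.0734]
tool_rot: [0.952, 0.305, -0.0, -0.0]
ft_force: [-1.3, -0.3, -0.7]
width: 0.0114
```

>>> apply_moves:
  commands:
    - [[0,0,0,0],[0,0,0,0],[0,0,0,0],[0,0,0,0],[0,0,-3,0],[0,0,-3,0],[0,0,-3,0],[0,0,0,0]]

```text
time_s: 31.37
position: [0.4743, 0.1247, 0.0832]
tool_rot: [0.952, 0.308, 0.001, 0.0]
ft_force: [0.6, 0.8, -0.7]
width: 0.0116
```

```bash
python3 - <<'E'
from h import *
to(.4736,.1248,.071,35.8-90)
a=snap('wrist','w9')
s,Rm=st(); 
# expected projections of bars / foot in image for the still sinker
for q in[(26,10),(-26,10),(26,-10),(-26,-10)]:
    c,sn=np.cos(np.radians(35.8)),np.sin(np.radians(35.8)); x,y=q[0]/1e3,q[1]/1e3
    print(q,np.round(proj('w9',[.4736+c*x-sn*y,.1248+sn*x+c*y,.0405]),0))
cv2.imwrite('pics/w9b.png',cv2.resize(a[130:300,180:340],None,fx=3,fy=3))
E
```

```text
t 31.37 pos [0.4743 0.1247 0.0832] x [0.811 0.585 0.001] y [ 0.585 -0.811  0.   ] z [ 0.001  0.    -1.   ] q [-0.38  0.65  0.09  2.09 -0.14  0.41 -1.12] F [ 0.6  0.8 -0.7] w 0.0116
shift tool mm [-0.5 -0.5 12.2] roll 0.0 y at -54.2
t 31.42 pos [0.4743 0.1247 0.083 ] x [0.811 0.585 0.001] y [ 0.585 -0.811  0.   ] z [ 0.001  0.    -1.   ] q [-0.38  0.65  0.09  2.09 -0.14  0.41 -1.12] F [-0.1 -0.8 -0.8] w 0.0114
(26, 10) [237. 178.]
(-26, 10) [238. 257.]
(26, -10) [271. 179.]
(-26, -10) [270. 257.]
```

>>> apply_moves:
  commands:
    - [[0,0,-8,0],[0,0,-12,0],[0,0,-14,0],[0,0,-14,0],[0,0,-14,0],[0,0,-14,0],[0,0,-12,0],[0,0,0,0]]

```text
time_s: 32.08
position: [0.4753, 0.125, 0.1729]
tool_rot: [0.952, 0.307, 0.002, 0.0]
ft_force: [0.3, 0.2, -0.3]
width: 0.0115
```

>>> apply_moves:
  commands:
    - [[18.6,-14.6,0,0],[18.6,-14.6,0,0],[18.6,-14.6,0,0],[18.6,-14.6,0,0],[18.6,-14.6,0,0],[18.6,-14.6,0,0],[18.6,-14.6,0,0],[18.6,-14.6,0,0]]

```text
time_s: 32.75
position: [0.5259, 0.3073, 0.1698]
tool_rot: [0.952, 0.308, -0.001, 0.0]
ft_force: [0.0, -0.7, -0.0]
width: 0.0116
```

>>> apply_moves:
  commands:
    - [[0,0,0,-6],[0,0,0,-6],[0,0,0,-6],[0,0,0,-6],[0,0,0,-6],[0,0,0,-6],[0,0,0,-6],[0,0,0,-6]]

```text
time_s: 33.42
position: [0.5257, 0.3061, 0.1698]
tool_rot: [0.742, 0.67, -0.001, -0.0]
ft_force: [0.3, 0.5, 0.2]
width: 0.011
```

>>> apply_moves:
  commands:
    - [[0,0,0,-6],[0,0,0,-6],[0,0,0,0],[0,0,0,0],[0,0,0,0],[0,0,0,0],[0,0,0,0],[0,0,0,0]]

```text
time_s: 34.08
position: [0.5261, 0.3065, 0.1705]
tool_rot: [0.671, 0.742, 0.0, 0.0]
ft_force: [0.4, 0.2, -1.6]
width: 0.0115
```

```bash
python3 - <<'E'
from h import *
to(.5267,.3065,.0575,5.8)
E
```

```text
t 34.08 pos [0.5261 0.3065 0.1705] x [-0.101  0.995 -0.   ] y [0.995 0.101 0.   ] z [ 0. -0. -1.] q [-0.48  0.64 -0.15  1.7   0.12  0.81 -0.58] F [ 0.4  0.2 -1.6] w 0.0115
shift tool mm [-1.00e-01  6.00e-01  1.13e+02] roll -0.0 y at 5.8
```

>>> apply_moves:
  commands:
    - [[0,0.6,20,0],[0,0,20,0],[0,0,20,0],[0,0,20,0],[0,0,14,0],[0,0,10,0],[0,0,6,0],[0,0,3,0]]

```text
time_s: 34.75
position: [0.5266, 0.3065, 0.0569]
tool_rot: [0.67, 0.742, -0.0, -0.0]
ft_force: [0.3, -0.1, -0.7]
width: 0.0115
```

>>> apply_moves:
  commands:
    - [[0,0,0.5,0],[0,0,0.5,0],[0,0,0,0],[0,0,0,0],[0,0,0,0],[0,0,0,0],[0,0,0,0],[0,0,0,0]]

```text
time_s: 35.42
position: [0.5269, 0.3065, 0.0567]
tool_rot: [0.67, 0.742, 0.0, 0.0]
ft_force: [0.1, 0.5, 0.6]
width: 0.0112
```

>>> apply_moves:
  commands:
    - [[0,0,0.7,0],[0,0,0,0],[0,0,0,0],[0,0,0,0],[0,0,0,0],[0,0,0,0],[0,0,0,0],[0,0,0,0]]

```text
time_s: 36.08
position: [0.5269, 0.3065, 0.0566]
tool_rot: [0.67, 0.742, 0.0, 0.0]
ft_force: [-1.9, -1.2, 6.5]
width: 0.0118
```

>>> apply_moves:
  commands:
    - [[0,0,0,0],[0,0,0,0],[0,0,0,0],[0,0,0,0],[0,0,0,0],[0,0,0,0],[0,0,0,0],[0,0,0,0]]
  grip: -0.3

```text
time_s: 36.75
position: [0.5268, 0.3065, 0.0558]
tool_rot: [0.67, 0.742, -0.0, 0.0]
ft_force: [-0.2, 0.1, -0.5]
width: 0.0299
```

>>> apply_moves:
  commands:
    - [[0,0,-12,0],[0,0,-20,0],[0,0,-20,0],[0,0,-20,0],[0,0,-20,0],[0,0,-22,0],[0,0,0,0],[0,0,0,0]]

```text
time_s: 37.42
position: [0.5277, 0.307, 0.172]
tool_rot: [0.67, 0.742, 0.002, 0.001]
ft_force: [-0.0, -0.6, -0.5]
width: 0.03
```

```bash
python3 - <<'E'
from h import *
a=snap('wrist','w10'); b=snap('top','t10'); s=snap('scene','s10')
print('tab pred', proj('w10',[.5267,.3065,.086]))
to(.4963,-.0848,.17,-3.4)
E
```

```text
tab pred [252.8496092  195.99918326]
t 37.57 pos [0.5261 0.306  0.1691] x [-0.101  0.995 -0.001] y [ 0.995  0.101 -0.002] z [-0.001 -0.001 -1.   ] q [-0.48  0.64 -0.15  1.7   0.12  0.81 -0.58] F [-0.  -0.6 -0.9] w 0.0298
shift tool mm [-385.8  -69.3   -0.4] roll 9.2 y at 5.8
```

>>> apply_moves:
  commands:
    - [[-24.1,-4.3,0,0],[-24.1,-4.3,0,0],[-24.1,-4.3,0,0],[-24.1,-4.3,0,0],[-24.1,-4.3,0,0],[-24.1,-4.3,0,0],[-24.1,-4.3,0,0],[-24.1,-4.3,0,0]]
  grip: 0

```text
time_s: 38.23
position: [0.5111, 0.1098, 0.1688]
tool_rot: [0.67, 0.742, -0.001, -0.001]
ft_force: [0.6, -0.9, 0.0]
width: 0.0427
```

>>> apply_moves:
  commands:
    - [[-24.1,-4.3,0,0],[-24.1,-4.3,0,0],[-24.1,-4.3,0,0],[-24.1,-4.3,0,0],[-24.1,-4.3,0,0],[-24.1,-4.3,0,0],[-24.1,-4.3,0,0],[-24.1,-4.3,0,0]]

```text
time_s: 38.9
position: [0.4964, -0.0852, 0.1689]
tool_rot: [0.67, 0.742, -0.001, -0.001]
ft_force: [0.1, -0.6, 0.1]
width: 0.0426
```

>>> apply_moves:
  commands:
    - [[0,0,0,4.6],[0,0,0,4.6],[0,0,0,0],[0,0,0,0],[0,0,0,0],[0,0,0,0],[0,0,0,0],[0,0,0,0]]

```text
time_s: 39.57
position: [0.4974, -0.0839, 0.1698]
tool_rot: [0.727, 0.686, 0.0, -0.0]
ft_force: [0.8, 0.3, -0.3]
width: 0.0425
```

```bash
python3 - <<'E'
from h import *
to(.4963,-.0848,.07,-3.4)
a=snap('wrist','w11'); hsv=cv2.cvtColor(a,cv2.COLOR_BGR2HSV)
m=cv2.inRange(hsv,(3,100,80),(18,255,255)); n,l,s,c=cv2.connectedComponentsWithStats(m)
for i in range(1,n):
    if s[i,4]>60: print(s[i],c[i])
print('pred top', proj('w11',[.4963,-.0848,.1]))
# hooks in caddy check from top: dark/ colour
for f in('t10',):
    b=load(f)[0]; print(proj(f,[.5267,.3065,.086]),proj(f,[.474,.301,.086]))
cv2.imwrite('pics/chk.png',np.hstack([cv2.resize(load('t10')[0][180:265,110:180],(420,510),interpolation=cv2.INTER_CUBIC),cv2.resize(load('w10')[0][80:300,120:300],(380,510))]))
E
```

```text
t 39.57 pos [ 0.4974 -0.0839  0.1698] x [0.058 0.998 0.   ] y [ 0.998 -0.058 -0.   ] z [-0.  0. -1.] q [ 0.2   0.51 -0.13  1.98  0.11  0.66 -0.06] F [ 0.8  0.3 -0.3] w 0.0425
shift tool mm [-1.  -1.  99.8] roll 0.1 y at -3.3
[245 177  18  42 657] [253.39269406 197.93607306]
[421 247  16  18  98] [429.83673469 255.94897959]
pred top [253.03808952 204.1802396 ]
[136.06611833 196.51649905] [137.71860794 218.7455516 ]
```

>>> apply_moves:
  commands:
    - [[-1,-0.8,18,0],[0,0,18,0],[0,0,18,0],[0,0,18,0],[0,0,14,0],[0,0,8,0],[0,0,5,0],[0,0,0,0]]

```text
time_s: 40.28
position: [0.4962, -0.085, 0.0702]
tool_rot: [0.728, 0.686, -0.0, -0.0]
ft_force: [-0.2, -0.6, 0.6]
width: 0.0426
```

>>> apply_moves:
  commands:
    - [[0,0,0,0],[0,0,0,0],[0,0,0,0],[0,0,0,0],[0,0,0,0],[0,0,0,0],[0,0,0,0],[0,0,0,0]]
  grip: -1

```text
time_s: 40.95
position: [0.4974, -0.0851, 0.0716]
tool_rot: [0.728, 0.686, 0.001, 0.001]
ft_force: [-0.1, -0.3, 6.2]
width: 0.0111
```

>>> apply_moves:
  commands:
    - [[0,0,0,0],[0,0,0,0],[0,0,0,0],[0,0,0,0],[0,0,0,0],[0,0,0,0],[0,0,0,0],[0,0,0,0]]

```text
time_s: 41.62
position: [0.4973, -0.0851, 0.0716]
tool_rot: [0.728, 0.686, 0.001, 0.001]
ft_force: [0.4, 0.5, 5.8]
width: 0.0116
```

```bash
python3 - <<'E'
from h import *
to(.4966,-.0849,.071,5-90)
E
```

```text
t 41.62 pos [ 0.4973 -0.0851  0.0716] x [ 0.059  0.998 -0.   ] y [ 0.998 -0.059  0.002] z [ 0.002 -0.    -1.   ] q [ 0.18  0.68 -0.09  2.05  0.15  0.42 -0.09] F [0.4 0.5 5.8] w 0.0116
shift tool mm [ 0.2 -0.7  0.6] roll 81.6 y at -3.4
```

>>> apply_moves:
  commands:
    - [[0,0,-3.5,0],[0,0,0,0],[0,0,0,5.8],[0,0,0,5.8],[0,0,0,5.8],[0,0,0,5.8],[0,0,0,5.8],[0,0,0,5.8]]

```text
time_s: 42.28
position: [0.4963, -0.085, 0.0742]
tool_rot: [0.901, 0.435, -0.0, -0.0]
ft_force: [-0.8, 1.0, 0.7]
width: 0.0115
```

>>> apply_moves:
  commands:
    - [[0,0,0,5.8],[0,0,0,5.8],[0,0,0,5.8],[0,0,0,5.8],[0,0,0,5.8],[0,0,0,5.8],[0,0,0,5.8],[0,0,0,6]]

```text
time_s: 42.95
position: [0.4963, -0.0849, 0.0742]
tool_rot: [0.999, 0.043, -0.0, -0.0]
ft_force: [0.3, -0.3, 0.1]
width: 0.0115
```

>>> apply_moves:
  commands:
    - [[0,0,0,0],[0,0,0,0],[0,0,0,0],[0,0,0,0],[0,0,-3,0],[0,0,-3,0],[0,0,-3,0],[0,0,0,0]]

```text
time_s: 43.62
position: [0.497, -0.0852, 0.0841]
tool_rot: [0.999, 0.046, 0.001, 0.0]
ft_force: [0.5, 0.5, 0.5]
width: 0.0115
```

```bash
python3 - <<'E'
from h import *
to(.4966,-.0849,.17,5-90)
E
```

```text
t 43.62 pos [ 0.497  -0.0852  0.0841] x [0.996 0.091 0.001] y [ 0.091 -0.996  0.   ] z [ 0.001 -0.    -1.   ] q [-0.07  0.67  0.27  2.05 -0.38  0.46 -0.99] F [0.5 0.5 0.5] w 0.0115
shift tool mm [ -0.3  -0.4 -85.9] roll 0.2 y at -84.8
```

>>> apply_moves:
  commands:
    - [[0,0,-8,0],[0,0,-12,0],[0,0,-14,0],[0,0,-14,0],[0,0,-14,0],[0,0,-14,0],[0,0,-14,0],[0,0,0,0]]

```text
time_s: 44.28
position: [0.4981, -0.0855, 0.176]
tool_rot: [0.999, 0.046, 0.002, 0.0]
ft_force: [-0.8, -1.1, -0.4]
width: 0.0113
```

>>> apply_moves:
  commands:
    - [[-2.5,-24.1,0,0],[-2.5,-24.1,0,0],[-2.5,-24.1,0,0],[-2.5,-24.1,0,0],[-2.5,-24.1,0,0],[-2.5,-24.1,0,0],[-2.5,-24.1,0,0],[-2.5,-24.1,0,0]]

```text
time_s: 44.95
position: [0.4584, 0.1062, 0.1729]
tool_rot: [0.999, 0.046, -0.0, 0.0]
ft_force: [0.2, 0.7, 0.1]
width: 0.0114
```

>>> apply_moves:
  commands:
    - [[-2.5,-24.1,0,0],[-2.5,-24.1,0,0],[-2.5,-24.1,0,0],[-2.5,-24.1,0,0],[-2.5,-24.1,0,0],[-2.5,-24.1,0,0],[-2.5,-24.1,0,0],[-2.5,-24.1,0,0]]

```text
time_s: 45.62
position: [0.4209, 0.2963, 0.1729]
tool_rot: [0.999, 0.046, -0.0, 0.0]
ft_force: [0.5, 0.2, 0.5]
width: 0.0113
```

>>> apply_moves:
  commands:
    - [[0,0,0,-5.7],[0,0,0,-5.7],[0,0,0,-5.7],[0,0,0,-5.7],[0,0,0,-5.7],[0,0,0,-5.7],[0,0,0,-5.7],[0,0,0,-5.7]]

```text
time_s: 46.28
position: [0.4213, 0.2951, 0.1728]
tool_rot: [0.902, 0.431, -0.0, 0.0]
ft_force: [0.2, -0.3, -0.8]
width: 0.0112
```

>>> apply_moves:
  commands:
    - [[0,0,0,-5.7],[0,0,0,-5.7],[0,0,0,-5.7],[0,0,0,-5.7],[0,0,0,-5.7],[0,0,0,-5.7],[0,0,0,-5.2],[0,0,0,-5.2]]

```text
time_s: 46.95
position: [0.4213, 0.295, 0.1728]
tool_rot: [0.671, 0.741, -0.0, -0.0]
ft_force: [-0.7, 0.1, -0.1]
width: 0.0112
```

```bash
python3 - <<'E'
from h import *
to(.4213,.2955,.0585,5.8)
E
```

```text
t 46.95 pos [0.4213 0.295  0.1728] x [-0.099  0.995 -0.   ] y [ 0.995  0.099 -0.001] z [-0.001 -0.    -1.   ] q [-0.64  0.52 -0.04  1.95  0.03  0.67 -0.6 ] F [-0.7  0.1 -0.1] w 0.0112
shift tool mm [  0.6   0.2 114.3] roll -0.1 y at 5.7
```

>>> apply_moves:
  commands:
    - [[0,0,20,0],[0,0,20,0],[0,0,20,0],[0,0,20,0],[0,0,15,0],[0,0,10,0],[0,0,6,0],[0,0,3,0]]

```text
time_s: 47.62
position: [0.4213, 0.295, 0.0585]
tool_rot: [0.673, 0.74, -0.001, -0.0]
ft_force: [-0.8, -0.5, -0.7]
width: 0.0113
```

>>> apply_moves:
  commands:
    - [[0,0,0.5,0],[0,0,0.5,0],[0,0,0.5,0],[0,0,0,0],[0,0,0,0],[0,0,0,0],[0,0,0,0],[0,0,0,0]]

```text
time_s: 48.28
position: [0.4217, 0.2954, 0.058]
tool_rot: [0.673, 0.74, 0.0, 0.0]
ft_force: [0.7, -0.3, -0.6]
width: 0.0112
```

>>> apply_moves:
  commands:
    - [[0,0,0.8,0],[0,0,0,0],[0,0,0,0],[0,0,0,0],[0,0,0,0],[0,0,0,0],[0,0,0,0],[0,0,0,0]]

```text
time_s: 48.95
position: [0.4218, 0.2955, 0.0576]
tool_rot: [0.673, 0.74, 0.0, 0.0]
ft_force: [-0.8, 0.1, 5.1]
width: 0.0114
```

>>> apply_moves:
  commands:
    - [[0,0,0,0],[0,0,0,0],[0,0,0,0],[0,0,0,0],[0,0,0,0],[0,0,0,0],[0,0,0,0],[0,0,0,0]]
  grip: -0.3

```text
time_s: 49.62
position: [0.4217, 0.2953, 0.057]
tool_rot: [0.673, 0.74, -0.0, 0.0]
ft_force: [-0.2, -0.1, 0.5]
width: 0.03
```

>>> apply_moves:
  commands:
    - [[0,0,-12,0],[0,0,-20,0],[0,0,-20,0],[0,0,-20,0],[0,0,-20,0],[0,0,-22,0],[0,0,0,0],[0,0,0,0]]

```text
time_s: 50.28
position: [0.4223, 0.2958, 0.1721]
tool_rot: [0.673, 0.74, 0.001, 0.0]
ft_force: [0.3, 0.6, -0.7]
width: 0.0298
```

```bash
python3 - <<'E'
from h import *
a=snap('wrist','w12'); b=snap('top','t12'); s=snap('scene','s12')
A=cv2.resize(b[100:270,100:440],(700,350),interpolation=cv2.INTER_CUBIC)
B=cv2.resize(s[125:205,280:380],(300,240),interpolation=cv2.INTER_CUBIC)
C=cv2.resize(a[60:300,130:430],(300,240))
D=np.zeros((240,100,3),np.uint8)
cv2.imwrite('pics/chk12.png',np.vstack([A,np.hstack([B,C,D])]))
to(.4736,.1248,.15,35.8+90)
E
```

```text
t 50.43 pos [0.421  0.2948 0.1701] x [-0.094  0.996 -0.001] y [ 0.996  0.094 -0.002] z [-0.002 -0.001 -1.   ] q [-0.64  0.52 -0.04  1.96  0.03  0.67 -0.6 ] F [-0.   0.2 -0.5] w 0.0301
shift tool mm [-174.2   36.3   20.2] roll 59.6 y at 5.4
```

View pics/chk12.png

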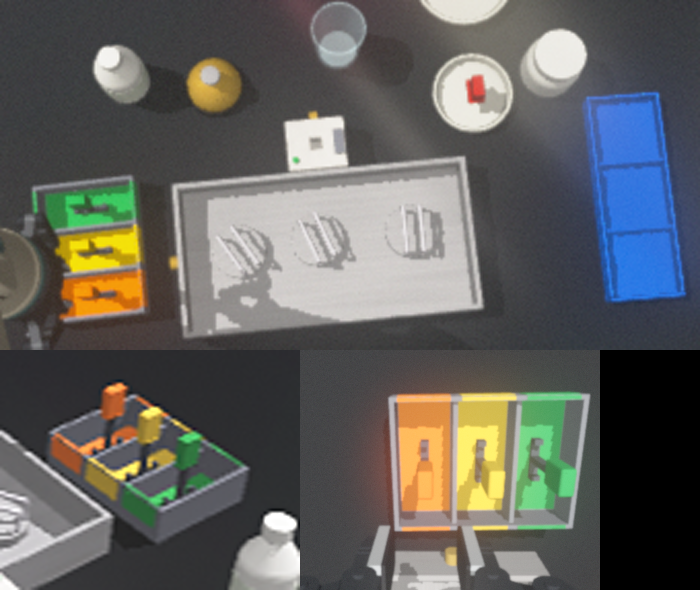

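```bash
cat >> h.py <<'E'
def crate(f,z=.022):
    p=load(f)[0]; hsv=cv2.cvtColor(p,cv2.COLOR_BGR2HSV)
    m=cv2.inRange(hsv,(105,120,60),(125,255,255)); m[:90]=0; m[:,:300]=0
    n,l,s,c=cv2.connectedComponentsWithStats(m); i=1+np.argmax(s[1:,4])
    box=cv2.boxPoints(cv2.minAreaRect(cv2.findNonZero((l==i).astype(np.uint8))))
    P=np.array([at_z(f,u,v,z)[:2] for u,v in box]); P=P[np.argsort(P[:,0])]
    lo,hi=P[:2].mean(0),P[2:].mean(0); d=hi-lo; L=np.linalg.norm(d); d/=L; c=(lo+hi)/2
    print(f,'crate c',np.round(c,4),'ang',round(np.degrees(np.arctan2(d[1],d[0])),1),'L',round(L,4),'comp',[np.round(c+k*.083*d,4).tolist() for k in(-1,0,1)])
E
python3 - <<'E'
from h import *
np.set_printoptions(precision=4,suppress=True)
for f in('top0','t3','t6','t10','t12'): crate(f)
k=2.0588
print([at_z('t12',100+u/k,100+v/k,.022)[:2] for u,v in [(585,98),(658,93),(684,295),(608,300)]])
to(.4736,.1248,.15,35.8+90)
E
```

```text
top0 crate c [ 0.5024 -0.3215] ang 3.3 L 0.2569 comp [[0.4195, -0.3262], [0.5024, -0.3215], [0.5852, -0.3168]]
t3 crate c [ 0.5097 -0.2839] ang 2.6 L 0.1964 comp [[0.4268, -0.2877], [0.5097, -0.2839], [0.5927, -0.28]]
t6 crate c [ 0.5027 -0.324 ] ang 2.6 L 0.2565 comp [[0.4198, -0.3277], [0.5027, -0.324], [0.5857, -0.3202]]
t10 crate c [ 0.5032 -0.3253] ang 3.2 L 0.2561 comp [[0.4203, -0.33], [0.5032, -0.3253], [0.586, -0.3207]]
t12 crate c [ 0.5345 -0.3581] ang 3.0 L 0.2573 comp [[0.4516, -0.3624], [0.5345, -0.3581], [0.6174, -0.3538]]
[array([ 0.6566, -0.3032]), array([ 0.6622, -0.3939]), array([ 0.4133, -0.4097]), array([ 0.4082, -0.3184])]
t 50.43 pos [0.421  0.2948 0.1701] x [-0.094  0.996 -0.001] y [ 0.996  0.094 -0.002] z [-0.002 -0.001 -1.   ] q [-0.64  0.52 -0.04  1.96  0.03  0.67 -0.6 ] F [-0.   0.2 -0.5] w 0.0301
shift tool mm [-174.2   36.3   20.2] roll 59.6 y at 5.4
```

>>> apply_moves:
  commands:
    - [[-21.8,4.5,0,0],[-21.8,4.5,0,0],[-21.8,4.5,0,0],[-21.8,4.5,0,0],[-21.8,4.5,0,0],[-21.8,4.5,0,0],[-21.8,4.5,0,0],[-21.6,4.8,0,0]]
  grip: 0.4

```text
time_s: 51.1
position: [0.4736, 0.124, 0.1699]
tool_rot: [0.673, 0.74, -0.001, -0.001]
ft_force: [0.3, 0.2, 0.6]
width: 0.0598
```

>>> apply_moves:
  commands:
    - [[0,0,0,6],[0,0,0,6],[0,0,0,6],[0,0,0,6],[0,0,0,6],[0,0,0,6],[0,0,0,6],[0,0,0,6]]

```text
time_s: 51.77
position: [0.4735, 0.1251, 0.1699]
tool_rot: [0.917, 0.4, -0.001, 0.0]
ft_force: [-0.6, -0.8, 0.3]
width: 0.0597
```

>>> apply_moves:
  commands:
    - [[0,0,0,6],[0,0,0,5.6],[0,0,0,0],[0,0,0,0],[0,0,0,0],[0,0,0,0],[0,0,0,0],[0,0,0,0]]

```text
time_s: 52.43
position: [0.4742, 0.1252, 0.171]
tool_rot: [0.951, 0.308, 0.0, -0.0]
ft_force: [-0.6, 0.7, 0.3]
width: 0.06
```

```bash
cat >> h.py <<'E'
def bars(f,c,ang):
    "offset (px) of image from predicted bars: print brightness-weighted check by template shift"
    p=cv2.cvtColor(load(f)[0],cv2.COLOR_BGR2GRAY).astype(np.float32); g=cv2.GaussianBlur(p,(3,3),0)
    best=[]
    for da in np.arange(-10,11,1.):
      a=np.radians(ang+da); ux=np.array([np.cos(a),np.sin(a)]); uy=np.array([-ux[1],ux[0]])
      for sx in np.arange(-6,7,1.5):
       for sy in np.arange(-8,9,.5):
        v=0
        for b in(-.010,.010):
          for t in np.linspace(-.022,.022,12):
            q=lambda o:np.array(proj(f,[*(np.array(c)+ux*(t+sx/1e3)+uy*(b+sy/1e3+o)),.042]))
            best_=0
            vals=[]
            for o in(0,-.005,.005):
                u,w=np.round(q(o)).astype(int); vals.append(g[min(max(w,0),383),min(max(u,0),511)])
            v+=vals[0]-.5*(vals[1]+vals[2])
        best.append((v,da,sx,sy))
    best.sort(reverse=True); print(best[:3])
E
python3 - <<'E'
from h import *
to(.4736,.1248,.0275,35.8+90)
a=snap('wrist','w13'); bars('w13',(.4736,.1248),35.8)
E
```

```text
Still running in the background as job /tmp/bash_jobs.1000/9e440cc35210 (pid 2162). You'll get a notice when it ends.
```

```bash
kill -- -$(cat /tmp/bash_jobs.1000/9e440cc35210/pid); cat /tmp/bash_jobs.1000/9e440cc35210/stdout
ls pics/w13*; python3 - <<'E'
from h import *
to(.4736,.1248,.0275,35.8+90)
E
```

```text
pics/w13.npz
pics/w13.png
t 52.48 pos [0.4743 0.1252 0.171 ] x [0.811 0.585 0.   ] y [ 0.585 -0.811 -0.   ] z [ 0.  0. -1.] q [-0.49  0.5   0.25  2.02 -0.2   0.64 -1.05] F [ 0.8 -0.2  0.6] w 0.0597
shift tool mm [ -0.8  -0.  143.5] roll 0.0 y at -54.2
```

>>> apply_moves:
  commands:
    - [[0,0,20,0],[0,0,20,0],[0,0,20,0],[0,0,20,0],[0,0,20,0],[0,0,15,0],[0,0,14,0],[0,0,10,0]]

```text
time_s: 53.15
position: [0.4739, 0.1252, 0.0308]
tool_rot: [0.952, 0.308, -0.001, -0.0]
ft_force: [0.3, 0.3, 0.3]
width: 0.0601
```

>>> apply_moves:
  commands:
    - [[0,0,4,0],[0,0,0,0],[0,0,0,0],[0,0,0,0],[0,0,0,0],[0,0,0,0],[0,0,0,0],[0,0,0,0]]

```text
time_s: 53.82
position: [0.4744, 0.1254, 0.0283]
tool_rot: [0.952, 0.308, 0.0, -0.0]
ft_force: [1.1, -0.5, -0.7]
width: 0.0596
```

>>> apply_moves:
  commands:
    - [[0,0,0,0],[0,0,0,0],[0,0,0,0],[0,0,0,0],[0,0,0,0],[0,0,0,0],[0,0,0,0],[0,0,0,0]]
  grip: -1
  force: 60

```text
time_s: 54.48
position: [0.4742, 0.1254, 0.0283]
tool_rot: [0.952, 0.308, 0.0, -0.0]
ft_force: [-1.2, -0.7, 5.3]
width: 0.0226
```

>>> apply_moves:
  commands:
    - [[0,0,0,0],[0,0,0,0],[0,0,0,0],[0,0,0,0],[0,0,-4,0],[0,0,-4,0],[0,0,-4,0],[0,0,0,0]]

```text
time_s: 55.15
position: [0.4746, 0.1254, 0.0407]
tool_rot: [0.952, 0.307, 0.0, 0.0]
ft_force: [0.1, 0.3, -2.2]
width: 0.0227
```

>>> apply_moves:
  commands:
    - [[0,0,0,0],[0,0,0,0],[0,0,0,0],[0,0,0,0],[0,0,0,0],[0,0,0,0],[0,0,0,0],[0,0,0,0]]

```text
time_s: 55.82
position: [0.4742, 0.1253, 0.04]
tool_rot: [0.952, 0.307, -0.0, 0.0]
ft_force: [-0.3, -0.2, -3.1]
width: 0.0225
```

>>> apply_moves:
  commands:
    - [[0,0,-10,0],[0,0,-15,0],[0,0,-15,0],[0,0,-15,0],[0,0,-15,0],[0,0,-15,0],[0,0,-15,0],[0,0,-10,0]]

```text
time_s: 56.48
position: [0.4746, 0.1253, 0.152]
tool_rot: [0.952, 0.307, 0.001, -0.0]
ft_force: [0.7, 0.8, -2.3]
width: 0.0226
```

>>> apply_moves:
  commands:
    - [[-18.9,23.9,0,0],[-18.9,23.9,0,0],[-18.9,23.9,0,0],[-18.9,23.9,0,0],[-18.9,23.9,0,0],[-18.9,23.9,0,0],[-18.9,23.9,0,0],[-18.9,23.9,0,0]]

```text
time_s: 57.15
position: [0.463, -0.1196, 0.1504]
tool_rot: [0.952, 0.307, 0.0, -0.0]
ft_force: [0.0, -0.3, -3.2]
width: 0.023
```

>>> apply_moves:
  commands:
    - [[-18.9,23.9,0,0],[-18.9,23.9,0,0],[-18.9,23.9,0,0],[-18.9,23.9,0,0],[-18.9,23.9,0,0],[-18.9,23.9,0,0],[-18.9,23.9,0,0],[-18.9,23.9,0,0]]

```text
time_s: 57.82
position: [0.4521, -0.363, 0.1503]
tool_rot: [0.952, 0.307, -0.0, -0.0]
ft_force: [0.7, -0.3, -2.7]
width: 0.0222
```

>>> apply_moves:
  commands:
    - [[0,0,0,0],[0,0,0,0],[0,0,0,0],[0,0,0,0],[0,0,0,0],[0,0,0,0],[0,0,0,0],[0,0,0,0]]

```text
time_s: 58.48
position: [0.453, -0.3613, 0.1501]
tool_rot: [0.951, 0.308, 0.0, -0.0]
ft_force: [-1.4, -1.7, -2.5]
width: 0.0222
```

```bash
python3 - <<'E'
from h import *
a=snap('wrist','w14'); b=snap('top','t14')
cv2.imwrite('pics/w14b.png',np.hstack([cv2.resize(a,(400,300)),cv2.resize(b[130:280,280:480],(400,300))]))
to(.4523,-.3616,.028)
E
```

```text
t 58.58 pos [ 0.4529 -0.3615  0.1501] x [0.811 0.585 0.   ] y [ 0.585 -0.811  0.   ] z [ 0. -0. -1.] q [ 0.52  0.63  0.17  1.8  -0.15  0.72 -0.18] F [-0.1  0.  -2.1] w 0.0222
shift tool mm [ -0.5  -0.3 122.1]  y at -54.2
```

View pics/w14b.png

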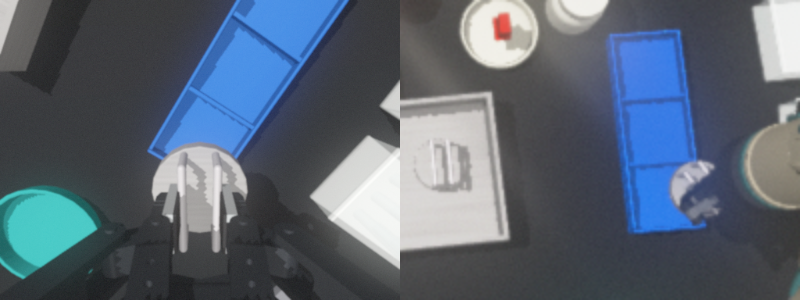

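```bash
python3 - <<'E'
from h import *
np.set_printoptions(precision=4,suppress=True)
P=np.array([at_z('w14',u*1.28,v*1.28,.022)[:2] for u,v in [(188,87),(252,127),(235,15),(299,61),(149,152)]]); print(P)
m1=P[:2].mean(0);m2=P[2:4].mean(0); d=m2-m1; print(m1,m2,np.linalg.norm(d),np.degrees(np.arctan2(d[1],d[0])),'lo centre',m1-d/2)
crate('t14')
print(0.4523+.0415,-.3616+.0026,'pred div1')
E
```

```text
[[ 0.493  -0.3179]
 [ 0.4991 -0.3986]
 [ 0.5743 -0.3157]
 [ 0.5793 -0.3936]
 [ 0.4094 -0.3234]]
[ 0.4961 -0.3583] [ 0.5768 -0.3547] 0.08079839363884217 2.5493828015425244 lo centre [ 0.4557 -0.3601]
t14 crate c [ 0.535  -0.3564] ang 2.4 L 0.2551 comp [[0.4521, -0.3598], [0.535, -0.3564], [0.6179, -0.353]]
0.49379999999999996 -0.359 pred div1
```

>>> apply_moves:
  commands:
    - [[1,-0.5,20,0],[0,0,20,0],[0,0,20,0],[0,0,20,0],[0,0,16,0],[0,0,12,0],[0,0,8,0],[0,0,4,0]]

```text
time_s: 59.25
position: [0.4531, -0.3606, 0.0291]
tool_rot: [0.952, 0.307, -0.0, -0.0]
ft_force: [-0.1, -0.2, -2.7]
width: 0.0222
```

>>> apply_moves:
  commands:
    - [[0,0,1,0],[0,0,1,0],[0,0,1,0],[0,0,0,0],[0,0,0,0],[0,0,0,0],[0,0,0,0],[0,0,0,0]]

```text
time_s: 59.92
position: [0.4534, -0.3608, 0.0272]
tool_rot: [0.952, 0.308, 0.0, 0.0]
ft_force: [0.5, -0.1, -2.6]
width: 0.0223
```

>>> apply_moves:
  commands:
    - [[0,0,1,0],[0,0,0,0],[0,0,0,0],[0,0,0,0],[0,0,0,0],[0,0,0,0],[0,0,0,0],[0,0,0,0]]

```text
time_s: 60.58
position: [0.4536, -0.3609, 0.0264]
tool_rot: [0.952, 0.308, 0.0, 0.0]
ft_force: [-0.5, 0.3, 4.6]
width: 0.0226
```

>>> apply_moves:
  commands:
    - [[0,0,0,0],[0,0,0,0],[0,0,0,0],[0,0,0,0],[0,0,0,0],[0,0,0,0],[0,0,0,0],[0,0,0,0]]
  grip: 0

```text
time_s: 61.25
position: [0.4533, -0.3607, 0.026]
tool_rot: [0.952, 0.307, 0.0, -0.0]
ft_force: [0.1, 1.1, -0.3]
width: 0.0427
```

>>> apply_moves:
  commands:
    - [[0,0,-12,0],[0,0,-20,0],[0,0,-20,0],[0,0,-20,0],[0,0,-20,0],[0,0,-30,0],[0,0,0,0],[0,0,0,0]]

```text
time_s: 61.92
position: [0.4544, -0.3617, 0.1506]
tool_rot: [0.952, 0.307, 0.001, 0.002]
ft_force: [0.8, 0.3, 0.1]
width: 0.0424
```

```bash
python3 - <<'E'
from h import *
a=snap('wrist','w15'); crate_ok=snap('top','t15'); crate('t15')
to(.4877,.0305,.15,115.3)
E
```

```text
t15 crate c [ 0.535  -0.3553] ang 2.6 L 0.2552 comp [[0.4521, -0.3591], [0.535, -0.3553], [0.6179, -0.3516]]
t 62.02 pos [ 0.4531 -0.3604  0.1482] x [0.811 0.585 0.   ] y [ 0.585 -0.811 -0.   ] z [-0.  0. -1.] q [ 0.52  0.64  0.17  1.81 -0.15  0.71 -0.18] F [-0.  -1.3 -0.2] w 0.0426
shift tool mm [ 256.9 -296.7   -1.7] roll 10.5 y at -54.2
```

>>> apply_moves:
  commands:
    - [[16.1,-18.5,0,0],[16.1,-18.5,0,0],[16.1,-18.5,0,0],[16.1,-18.5,0,0],[16.1,-18.5,0,0],[16.1,-18.5,0,0],[16.1,-18.5,0,0],[16.1,-18.5,0,0]]
  grip: 0.4

```text
time_s: 62.68
position: [0.4702, -0.1639, 0.147]
tool_rot: [0.952, 0.307, -0.001, -0.001]
ft_force: [0.4, -0.1, -0.0]
width: 0.0602
```

>>> apply_moves:
  commands:
    - [[16.1,-18.5,0,0],[16.1,-18.5,0,0],[16.1,-18.5,0,0],[16.1,-18.5,0,0],[16.1,-18.5,0,0],[16.1,-18.5,0,0],[16.1,-18.5,0,0],[16.1,-18.5,0,0]]

```text
time_s: 63.35
position: [0.488, 0.0312, 0.147]
tool_rot: [0.952, 0.307, -0.001, -0.0]
ft_force: [-0.4, 0.4, -0.7]
width: 0.0597
```

>>> apply_moves:
  commands:
    - [[0,0,0,5.2],[0,0,0,5.2],[0,0,0,0],[0,0,0,0],[0,0,0,0],[0,0,0,0],[0,0,0,0],[0,0,0,0]]

```text
time_s: 64.02
position: [0.489, 0.0297, 0.148]
tool_rot: [0.976, 0.22, -0.0, -0.0]
ft_force: [1.0, 0.3, -0.5]
width: 0.0597
```

```bash
python3 - <<'E'
from h import *
snap('wrist','w16')
to(.4877,.0305,.028,115.3)
E
```

```text
t 64.07 pos [0.489  0.0298 0.148 ] x [0.903 0.429 0.   ] y [ 0.429 -0.903 -0.   ] z [ 0.  0. -1.] q [-0.31  0.54  0.28  2.05 -0.26  0.58 -0.98] F [-0.2  0.8 -0.6] w 0.0594
shift tool mm [ -0.9  -1.2 120. ] roll 0.1 y at -64.6
```

>>> apply_moves:
  commands:
    - [[-0.9,-1.2,20,0],[0,0,20,0],[0,0,20,0],[0,0,20,0],[0,0,18,0],[0,0,12,0],[0,0,7,0],[0,0,3,0]]

```text
time_s: 64.73
position: [0.4872, 0.0306, 0.0271]
tool_rot: [0.976, 0.22, -0.001, -0.0]
ft_force: [0.2, 0.4, 0.4]
width: 0.0596
```

>>> apply_moves:
  commands:
    - [[0,0,0,0],[0,0,0,0],[0,0,0,0],[0,0,0,0],[0,0,0,0],[0,0,0,0],[0,0,0,0],[0,0,0,0]]
  grip: -1

```text
time_s: 65.4
position: [0.4882, 0.0308, 0.029]
tool_rot: [0.975, 0.22, 0.001, 0.0]
ft_force: [-0.7, 0.9, 6.8]
width: 0.0221
```

>>> apply_moves:
  commands:
    - [[0,0,0,0],[0,0,0,0],[0,0,0,0],[0,0,0,0],[0,0,-4,0],[0,0,-4,0],[0,0,-4,0],[0,0,0,0]]

```text
time_s: 66.07
position: [0.4881, 0.0308, 0.0408]
tool_rot: [0.975, 0.22, 0.001, 0.0]
ft_force: [0.1, -0.6, -3.2]
width: 0.0222
```

>>> apply_moves:
  commands:
    - [[0,0,-10,0],[0,0,-15,0],[0,0,-15,0],[0,0,-15,0],[0,0,-15,0],[0,0,-15,0],[0,0,-15,0],[0,0,-10,0]]

```text
time_s: 66.73
position: [0.4878, 0.0307, 0.1517]
tool_rot: [0.976, 0.22, 0.001, 0.0]
ft_force: [0.8, 0.3, -3.2]
width: 0.0222
```

>>> apply_moves:
  commands:
    - [[0,0,0,0],[0,0,0,0],[0,0,0,0],[0,0,0,0],[0,0,0,0],[0,0,0,0],[0,0,0,0],[0,0,0,0]]

```text
time_s: 67.4
position: [0.4875, 0.0306, 0.1498]
tool_rot: [0.976, 0.22, -0.0, 0.0]
ft_force: [-0.1, 0.1, -1.8]
width: 0.0221
```

```bash
python3 - <<'E'
from h import *
to(.536,-.3555,.15)
E
```

```text
t 67.4 pos [0.4875 0.0306 0.1498] x [ 0.903  0.429 -0.   ] y [ 0.429 -0.903 -0.   ] z [-0. -0. -1.] q [-0.32  0.54  0.29  2.05 -0.27  0.59 -0.98] F [-0.1  0.1 -1.8] w 0.0221
shift tool mm [-1.219e+02  3.696e+02 -2.000e-01]  y at -64.6
```

>>> apply_moves:
  commands:
    - [[-7.6,23.1,0,0],[-7.6,23.1,0,0],[-7.6,23.1,0,0],[-7.6,23.1,0,0],[-7.6,23.1,0,0],[-7.6,23.1,0,0],[-7.6,23.1,0,0],[-7.6,23.1,0,0]]

```text
time_s: 68.07
position: [0.512, -0.1635, 0.1499]
tool_rot: [0.976, 0.22, -0.0, -0.0]
ft_force: [0.4, 0.9, -2.8]
width: 0.0221
```

>>> apply_moves:
  commands:
    - [[-7.6,23.1,0,0],[-7.6,23.1,0,0],[-7.6,23.1,0,0],[-7.6,23.1,0,0],[-7.6,23.1,0,0],[-7.6,23.1,0,0],[-7.6,23.1,0,0],[-7.6,23.1,0,0]]

```text
time_s: 68.73
position: [0.5362, -0.3563, 0.1496]
tool_rot: [0.976, 0.22, -0.0, -0.0]
ft_force: [0.5, -0.2, -4.2]
width: 0.0222
```

```bash
python3 - <<'E'
from h import *
snap('top','t17'); crate('t17'); snap('wrist','w17')
to(.536,-.3555,.03)
E
```

```text
t17 crate c [ 0.5359 -0.3543] ang 3.4 L 0.2543 comp [[0.453, -0.3592], [0.5359, -0.3543], [0.6187, -0.3494]]
t 68.83 pos [ 0.5352 -0.3616  0.1499] x [ 0.906  0.424 -0.002] y [ 0.424 -0.906  0.005] z [ 0.    -0.005 -1.   ] q [ 0.4   0.72  0.25  1.61 -0.21  0.83 -0.4 ] F [-1.2  0.3 -2.7] w 0.0223
shift tool mm [  3.5  -5.7 119.9]  y at -64.9
```

>>> apply_moves:
  commands:
    - [[0,0,20,0],[0,0,20,0],[0,0,20,0],[0,0,18,0],[0,0,14,0],[0,0,10,0],[0,0,6,0],[0,0,0,0]]

```text
time_s: 69.5
position: [0.5359, -0.3548, 0.0408]
tool_rot: [0.975, 0.22, -0.001, -0.001]
ft_force: [0.2, -0.1, -3.6]
width: 0.0221
```

```bash
python3 - <<'E'
from h import *
to(.536,-.355,.029)
E
```

```text
t 69.5 pos [ 0.5359 -0.3548  0.0408] x [ 0.903  0.429 -0.001] y [ 0.429 -0.903 -0.002] z [-0.002  0.001 -1.   ] q [ 0.43  0.87  0.19  1.67 -0.25  0.63 -0.37] F [ 0.2 -0.1 -3.6] w 0.0221
shift tool mm [ 0.   0.3 11.8]  y at -64.6
```

>>> apply_moves:
  commands:
    - [[0,0,5,0],[0,0,4,0],[0,0,2,0],[0,0,1,0],[0,0,1,0],[0,0,0,0],[0,0,0,0],[0,0,0,0]]

```text
time_s: 70.17
position: [0.5366, -0.3554, 0.0292]
tool_rot: [0.976, 0.22, 0.0, 0.0]
ft_force: [0.1, 0.5, -2.6]
width: 0.022
```

>>> apply_moves:
  commands:
    - [[0,0,0.7,0],[0,0,0,0],[0,0,0.7,0],[0,0,0,0],[0,0,0,0],[0,0,0,0],[0,0,0,0],[0,0,0,0]]

```text
time_s: 70.83
position: [0.5364, -0.3553, 0.0276]
tool_rot: [0.976, 0.22, 0.0, -0.0]
ft_force: [0.4, -0.3, -3.1]
width: 0.0226
```

>>> apply_moves:
  commands:
    - [[0,0,0.8,0],[0,0,0,0],[0,0,0,0],[0,0,0,0],[0,0,0,0],[0,0,0,0],[0,0,0,0],[0,0,0,0]]

```text
time_s: 71.5
position: [0.5366, -0.3554, 0.0271]
tool_rot: [0.976, 0.22, 0.0, 0.0]
ft_force: [-1.8, 0.4, 3.6]
width: 0.0223
```

>>> apply_moves:
  commands:
    - [[0,0,0,0],[0,0,0,0],[0,0,0,0],[0,0,0,0],[0,0,0,0],[0,0,0,0],[0,0,0,0],[0,0,0,0]]
  grip: 0

```text
time_s: 72.17
position: [0.5364, -0.3553, 0.0268]
tool_rot: [0.976, 0.22, 0.0, 0.0]
ft_force: [-0.2, 0.5, -1.0]
width: 0.0426
```

>>> apply_moves:
  commands:
    - [[0,0,-12,0],[0,0,-20,0],[0,0,-20,0],[0,0,-20,0],[0,0,-20,0],[0,0,-30,0],[0,0,0,0],[0,0,0,0]]

```text
time_s: 72.83
position: [0.5377, -0.3562, 0.1517]
tool_rot: [0.976, 0.22, 0.002, 0.002]
ft_force: [-0.3, 0.2, -1.4]
width: 0.0428
```

```bash
python3 - <<'E'
from h import *
snap('wrist','w18'); snap('top','t18'); crate('t18')
to(.4966,-.0849,.15,95)
E
```

```text
t18 crate c [ 0.536  -0.3542] ang 3.3 L 0.254 comp [[0.4531, -0.3589], [0.536, -0.3542], [0.6188, -0.3494]]
t 72.93 pos [ 0.5361 -0.3549  0.1489] x [ 0.903  0.429 -0.   ] y [ 0.429 -0.903 -0.001] z [-0.  0. -1.] q [ 0.4   0.72  0.24  1.62 -0.22  0.83 -0.4 ] F [-0.5  0.3 -0.9] w 0.0428
shift tool mm [  80.2 -260.8   -1. ] roll 20.4 y at -64.6
```

>>> apply_moves:
  commands:
    - [[10,-32.6,0,0],[10,-32.6,0,0],[10,-32.6,0,0],[10,-32.6,0,0],[10,-32.6,0,0],[10,-32.6,0,0],[10,-32.6,0,0],[10,-32.6,0,0]]
  grip: 0.35

```text
time_s: 73.6
position: [0.4953, -0.0837, 0.1479]
tool_rot: [0.976, 0.22, -0.001, -0.0]
ft_force: [1.5, 0.5, -0.3]
width: 0.0579
```

>>> apply_moves:
  commands:
    - [[0,0,0,5.1],[0,0,0,5.1],[0,0,0,5.1],[0,0,0,5.1],[0,0,0,0],[0,0,0,0],[0,0,0,0],[0,0,0,0]]

```text
time_s: 74.27
position: [0.4965, -0.0854, 0.1485]
tool_rot: [0.999, 0.044, -0.0, -0.0]
ft_force: [0.2, 0.1, 0.1]
width: 0.0574
```

```bash
python3 - <<'E'
from h import *
snap('wrist','w19')
to(.4966,-.0849,.028,95)
E
```

```text
t 74.32 pos [ 0.4966 -0.0855  0.1486] x [ 0.996  0.088 -0.   ] y [ 0.088 -0.996 -0.   ] z [-0.  0. -1.] q [-0.14  0.57  0.37  2.01 -0.34  0.62 -1.02] F [-0.  -0.3  0.3] w 0.0573
shift tool mm [ 1.000e-01 -5.000e-01  1.206e+02] roll 0.1 y at -84.9
```

>>> apply_moves:
  commands:
    - [[0,-0.5,20,0],[0,0,20,0],[0,0,20,0],[0,0,20,0],[0,0,18,0],[0,0,12,0],[0,0,7,0],[0,0,3.5,0]]

```text
time_s: 74.98
position: [0.4963, -0.085, 0.0274]
tool_rot: [0.999, 0.044, -0.001, -0.0]
ft_force: [0.3, 0.9, -0.3]
width: 0.0575
```

>>> apply_moves:
  commands:
    - [[0,0,0,0],[0,0,0,0],[0,0,0,0],[0,0,0,0],[0,0,0,0],[0,0,0,0],[0,0,0,0],[0,0,0,0]]
  grip: -1

```text
time_s: 75.65
position: [0.4973, -0.085, 0.0293]
tool_rot: [0.999, 0.044, 0.001, 0.0]
ft_force: [-0.7, -0.3, 7.1]
width: 0.0223
```

>>> apply_moves:
  commands:
    - [[0,0,0,0],[0,0,0,0],[0,0,0,0],[0,0,0,0],[0,0,-4,0],[0,0,-4,0],[0,0,-4,0],[0,0,0,0]]

```text
time_s: 76.32
position: [0.4972, -0.0849, 0.0411]
tool_rot: [0.999, 0.044, 0.001, 0.0]
ft_force: [1.1, -0.2, -1.5]
width: 0.0223
```

>>> apply_moves:
  commands:
    - [[0,0,-10,0],[0,0,-15,0],[0,0,-15,0],[0,0,-15,0],[0,0,-15,0],[0,0,-15,0],[0,0,-15,0],[0,0,-10,0]]

```text
time_s: 76.98
position: [0.497, -0.085, 0.1521]
tool_rot: [0.999, 0.044, 0.001, 0.0]
ft_force: [-0.3, -0.8, -2.1]
width: 0.0225
```

>>> apply_moves:
  commands:
    - [[0,0,0,0],[0,0,0,0],[0,0,0,0],[0,0,0,0],[0,0,0,0],[0,0,0,0],[0,0,0,0],[0,0,0,0]]

```text
time_s: 77.65
position: [0.4966, -0.085, 0.1501]
tool_rot: [0.999, 0.044, -0.0, 0.0]
ft_force: [0.0, -0.0, -2.9]
width: 0.0222
```

```bash
python3 - <<'E'
from h import *
to(.6195,-.350,.15)
E
```

```text
t 77.65 pos [ 0.4966 -0.085   0.1501] x [ 0.996  0.087 -0.   ] y [ 0.087 -0.996 -0.   ] z [-0. -0. -1.] q [-0.14  0.57  0.38  2.01 -0.35  0.62 -1.02] F [ 0.  -0.  -2.9] w 0.0222
shift tool mm [ 99.3 274.7   0. ]  y at -85.0
```

>>> apply_moves:
  commands:
    - [[10,27.5,0,0],[10,27.5,0,0],[10,27.5,0,0],[10,27.5,0,0],[10,27.5,0,0],[10,27.5,0,0],[10,27.5,0,0],[10,27.5,0,0]]

```text
time_s: 78.32
position: [0.5959, -0.2982, 0.1499]
tool_rot: [0.999, 0.044, -0.0, -0.0]
ft_force: [0.9, -0.6, -1.8]
width: 0.022
```

>>> apply_moves:
  commands:
    - [[10,27.5,0,0],[9.5,27.2,0,0],[0,0,0,0],[0,0,0,0],[0,0,0,0],[0,0,0,0],[0,0,0,0],[0,0,0,0]]

```text
time_s: 78.98
position: [0.6201, -0.3486, 0.1505]
tool_rot: [0.999, 0.044, 0.0, -0.0]
ft_force: [-0.5, -0.5, -2.1]
width: 0.0223
```

```bash
python3 - <<'E'
from h import *
snap('wrist','w20'); snap('top','t20'); crate('t20')
to(.6193,-.350,.032)
E
```

```text
t20 crate c [ 0.6189 -0.3403] ang 3.8 L 0.0863 comp [[0.5361, -0.3459], [0.6189, -0.3403], [0.7017, -0.3347]]
t 79.08 pos [ 0.6201 -0.3491  0.1506] x [0.996 0.088 0.   ] y [ 0.088 -0.996 -0.   ] z [ 0.  0. -1.] q [ 0.29  0.83  0.36  1.4  -0.32  0.97 -0.76] F [ 0.8  0.1 -3.9] w 0.0225
shift tool mm [ -0.9   0.9 118.6]  y at -84.9
```

>>> apply_moves:
  commands:
    - [[-0.9,0.7,20,0],[0,0,20,0],[0,0,20,0],[0,0,18,0],[0,0,14,0],[0,0,12,0],[0,0,9,0],[0,0,5,0]]

```text
time_s: 79.75
position: [0.6188, -0.3504, 0.0312]
tool_rot: [0.999, 0.044, -0.0, -0.0]
ft_force: [-0.5, 0.4, -2.4]
width: 0.0225
```

>>> apply_moves:
  commands:
    - [[0,0,1,0],[0,0,1,0],[0,0,1,0],[0,0,0.8,0],[0,0,0,0],[0,0,0,0],[0,0,0,0],[0,0,0,0]]

```text
time_s: 80.42
position: [0.6192, -0.3507, 0.0288]
tool_rot: [0.999, 0.044, 0.0, 0.0]
ft_force: [0.8, 0.3, -2.4]
width: 0.0222
```

>>> apply_moves:
  commands:
    - [[0,0,0.8,0],[0,0,0,0],[0,0,0.8,0],[0,0,0,0],[0,0,0.4,0],[0,0,0,0],[0,0,0,0],[0,0,0,0]]

```text
time_s: 81.08
position: [0.619, -0.3507, 0.0274]
tool_rot: [0.999, 0.044, 0.0, -0.0]
ft_force: [-2.2, 2.3, 5.5]
width: 0.0224
```

>>> apply_moves:
  commands:
    - [[0,0,0,0],[0,0,0,0],[0,0,0,0],[0,0,0,0],[0,0,0,0],[0,0,0,0],[0,0,0,0],[0,0,0,0]]
  grip: 0

```text
time_s: 81.75
position: [0.6191, -0.3507, 0.0265]
tool_rot: [0.999, 0.044, 0.0, 0.0]
ft_force: [-0.5, -0.4, -0.4]
width: 0.0427
```

>>> apply_moves:
  commands:
    - [[0,0,-12,0],[0,0,-20,0],[0,0,-20,0],[0,0,-20,0],[0,0,-20,0],[0,0,-30,0],[0,0,-30,0],[0,0,0,0]]

```text
time_s: 82.42
position: [0.6223, -0.3534, 0.1867]
tool_rot: [0.999, 0.044, 0.005, 0.004]
ft_force: [1.2, -0.9, 1.3]
width: 0.0423
```

>>> apply_moves:
  commands:
    - [[-10,-30,0,0],[-10,-30,0,0],[-10,-30,0,0],[-10,-30,0,0],[-10,-30,0,0],[-10,-30,0,0],[-10,-30,0,0],[0,0,0,0]]
  grip: -1

```text
time_s: 83.08
position: [0.5285, -0.1401, 0.1787]
tool_rot: [0.999, 0.047, -0.001, -0.003]
ft_force: [-0.1, 1.4, -0.3]
width: 0.0001
```

```bash
python3 - <<'E'
from h import *
b=snap('top','t21'); s=snap('scene','s21'); crate('t21')
A=cv2.resize(b[90:270,100:440],(680,360),interpolation=cv2.INTER_CUBIC)
B=cv2.resize(s[180:300,80:200],(240,240),interpolation=cv2.INTER_CUBIC); C=cv2.resize(s[120:230,270:390],(262,240),interpolation=cv2.INTER_CUBIC)
cv2.imwrite('pics/chk21.png',np.vstack([A,np.hstack([B,C,np.zeros((240,178,3),np.uint8)])]))
print(at_z('w1',588/1.5625,45/1.5625,.059), tri(tc(97,28),sc(658,318),('w1',588/1.5625,45/1.5625)))
to(.682,.157,.12)
E
```

```text
t21 crate c [ 0.5329 -0.3538] ang 4.2 L 0.2524 comp [[0.4501, -0.3599], [0.5329, -0.3538], [0.6156, -0.3478]]
[0.68154772 0.15770844 0.059     ] (array([0.68102336, 0.15712391, 0.05835597]), [np.float64(1.9233277896339016), np.float64(0.9802913290919001), np.float64(0.9538150151428259)])
t 83.18 pos [ 0.5313 -0.1462  0.1795] x [0.996 0.09  0.001] y [ 0.09  -0.996 -0.   ] z [ 0.001  0.    -1.   ] q [-0.04  0.58  0.39  1.86 -0.31  0.76 -0.96] F [-0.7 -1.  -0.7] w 0.0003
shift tool mm [ 177.3 -288.4   59.8]  y at -84.8
```

View pics/chk21.png

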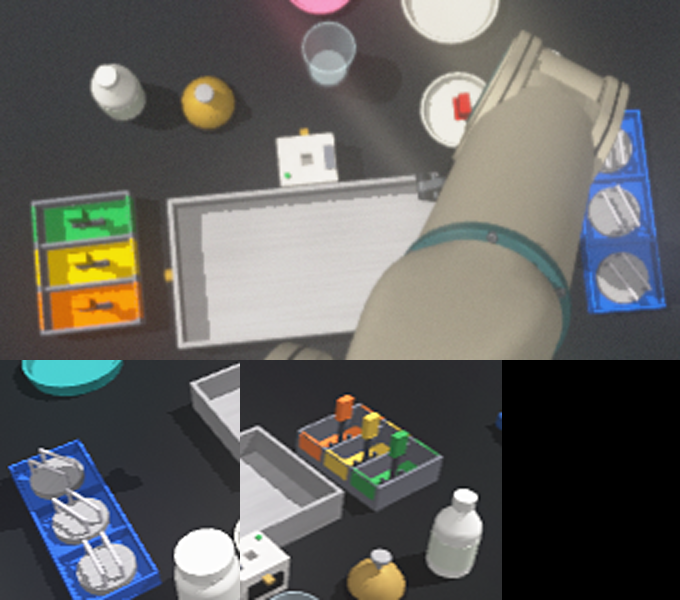

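>>> apply_moves:
  commands:
    - [[14.8,-24,0,0],[14.8,-24,0,0],[14.8,-24,0,0],[14.8,-24,0,0],[14.8,-24,0,0],[14.8,-24,0,0],[14.8,-24,0,0],[14.8,-24,0,0]]

```text
time_s: 83.85
position: [0.6338, 0.0536, 0.1791]
tool_rot: [0.999, 0.043, 0.001, 0.001]
ft_force: [0.9, 0.0, -0.3]
width: -0.0
```

>>> apply_moves:
  commands:
    - [[14.8,-24,0,0],[14.8,-24,0,0],[14.8,-24,0,0],[14.8,-24,0,0],[0,0,0,0],[0,0,0,0],[0,0,0,0],[0,0,0,0]]

```text
time_s: 84.52
position: [0.683, 0.1521, 0.1788]
tool_rot: [0.999, 0.042, 0.0, 0.001]
ft_force: [0.5, -0.1, 0.2]
width: -0.0001
```

```bash
python3 - <<'E'
from h import *
to(.6815,.157,.07)
E
```

```text
t 84.52 pos [0.683  0.1521 0.1788] x [0.996 0.085 0.   ] y [ 0.085 -0.996  0.002] z [ 0.    -0.002 -1.   ] q [-0.48  0.79  0.42  1.42 -0.35  1.   -1.47] F [ 0.5 -0.1  0.2] w -0.0001
shift tool mm [ -1.1  -5.2 108.8]  y at -85.2
```

>>> apply_moves:
  commands:
    - [[-1,-5,20,0],[0,0,20,0],[0,0,20,0],[0,0,20,0],[0,0,16,0],[0,0,12,0],[0,0,0,0],[0,0,0,0]]

```text
time_s: 85.18
position: [0.6813, 0.1587, 0.0706]
tool_rot: [0.999, 0.043, -0.0, 0.0]
ft_force: [0.6, -0.4, -0.0]
width: -0.0
```

```bash
python3 - <<'E'
from h import *
to(.6815,.157,.058)
E
```

```text
t 85.18 pos [0.6813 0.1587 0.0706] x [ 0.996  0.086 -0.   ] y [ 0.086 -0.996  0.001] z [-0.    -0.001 -1.   ] q [-0.46  0.91  0.37  1.49 -0.4   0.81 -1.44] F [ 0.6 -0.4 -0. ] w -0.0
shift tool mm [ 0.1  1.7 12.6]  y at -85.1
```

>>> apply_moves:
  commands:
    - [[0,1.5,4,0],[0,0,4,0],[0,0,3,0],[0,0,2,0],[0,0,2,0],[0,0,1.5,0],[0,0,1.5,0],[0,0,0,0]]

```text
time_s: 85.85
position: [0.6817, 0.1582, 0.0529]
tool_rot: [0.999, 0.044, 0.0, 0.0]
ft_force: [-0.1, -0.8, 4.0]
width: 0.0
```

>>> apply_moves:
  commands:
    - [[0,0,1,0],[0,0,1,0],[0,0,1,0],[0,0,0,0],[0,0,0,0],[0,0,0,0],[0,0,0,0],[0,0,0,0]]

```text
time_s: 86.52
position: [0.6817, 0.1582, 0.0511]
tool_rot: [0.999, 0.044, 0.0, -0.0]
ft_force: [-3.2, -0.8, 11.0]
width: 0.0001
```

>>> apply_moves:
  commands:
    - [[0,0,1,0],[0,0,1,0],[0,0,0,0],[0,0,0,0],[0,0,0,0],[0,0,0,0],[0,0,0,0],[0,0,0,0]]

```text
time_s: 87.18
position: [0.6819, 0.1582, 0.0509]
tool_rot: [0.999, 0.044, 0.001, -0.0]
ft_force: [-6.6, -0.2, 20.9]
width: -0.0001
```

>>> apply_moves:
  commands:
    - [[0,0,-3,0],[0,0,-4,0],[0,0,-6,0],[0,0,-10,0],[0,0,-20,0],[0,0,-25,0],[0,0,-25,0],[0,0,-25,0]]

```text
time_s: 87.85
position: [0.6808, 0.1585, 0.1665]
tool_rot: [0.999, 0.044, -0.001, 0.0]
ft_force: [0.9, 0.7, 0.3]
width: -0.0002
```

>>> apply_moves:
  commands:
    - [[0,0,-15,0],[0,0,-15,0],[0,0,0,0],[0,0,0,0],[0,0,0,0],[0,0,0,0],[0,0,0,0],[0,0,0,0]]

```text
time_s: 88.52
position: [0.6809, 0.1582, 0.1944]
tool_rot: [0.999, 0.044, -0.001, 0.0]
ft_force: [0.5, -0.4, -0.7]
width: -0.0002
```

```bash
python3 - <<'E'
from h import *
st(); snap('top','t22'); snap('scene','s22')
crate('t22')
# change vs s21/scene in key regions and vs start for bystanders
for n,P in dict(plunger=(.6815,.157,.055),beaker=(.728,.004,.04),reagent=(.686,.267,.05),jar=(.70,-.261,.04),plug=(.666,-.164,.03),hooks=(.474,.301,.05),crateMid=(.536,-.355,.03)).items():
    for f,g in(('s21','s22'),('sc0','s22')):
        u,v=np.round(proj(f,P)).astype(int); s=14
        a=load(f)[0][v-s:v+s,u-s:u+s].astype(int); b=load(g)[0][v-s:v+s,u-s:u+s].astype(int)
        print(n,f,(u,v),round(np.abs(a-b).mean(),1),end=' | ')
    print()
E
```

```text
t 88.52 pos [0.6809 0.1582 0.1944] x [ 0.996  0.087 -0.002] y [ 0.087 -0.996  0.   ] z [-0.002 -0.001 -1.   ] q [-0.49  0.78  0.42  1.41 -0.34  1.03 -1.48] F [ 0.5 -0.4 -0.7] w -0.0002
t22 crate c [ 0.5353 -0.3563] ang 2.8 L 0.2551 comp [[0.4524, -0.3603], [0.5353, -0.3563], [0.6182, -0.3523]]
plunger s21 (np.int64(334), np.int64(211)) 0.5 | plunger sc0 (np.int64(334), np.int64(211)) 0.6 | 
beaker s21 (np.int64(294), np.int64(249)) 0.5 | beaker sc0 (np.int64(294), np.int64(249)) 0.6 | 
reagent s21 (np.int64(368), np.int64(199)) 0.5 | reagent sc0 (np.int64(368), np.int64(199)) 0.5 | 
jar s21 (np.int64(184), np.int64(286)) 0.2 | jar sc0 (np.int64(184), np.int64(286)) 0.3 | 
plug s21 (np.int64(218), np.int64(261)) 12.9 | plug sc0 (np.int64(218), np.int64(261)) 53.9 | 
hooks s21 (np.int64(329), np.int64(155)) 16.8 | hooks sc0 (np.int64(329), np.int64(155)) 32.8 | 
crateMid s21 (np.int64(119), np.int64(255)) 10.9 | crateMid sc0 (np.int64(119), np.int64(255)) 96.6 |
```

```bash
python3 - <<'E'
from h import *
def e(f,P,s=16):
    u,v=np.round(proj(f,P)).astype(int); g=cv2.cvtColor(load(f)[0],cv2.COLOR_BGR2GRAY)[v-s:v+s,u-s:u+s].astype(np.float32); return g
for n,P,pairs in [('plug',(.666,-.164,.03),[('t12','t22'),('s12','s22')]),('hookO',(.4215,.295,.06),[('t21','t22'),('s21','s22')]),('hookY',(.474,.301,.06),[('t21','t22'),('s21','s22')]),('hookG',(.527,.306,.06),[('t21','t22'),('s21','s22')]),('sinkLo',(.4535,-.361,.03),[('t21','t22'),('s21','s22')]),('sinkMid',(.536,-.3555,.03),[('t21','t22'),('s21','s22')]),('sinkHi',(.619,-.35,.03),[('s21','s22')])]:
    for a,b in pairs:
        A,B=e(a,P),e(b,P); sh,r=cv2.phaseCorrelate(A,B,cv2.createHanningWindow((32,32),cv2.CV_32F)); print(n,a,b,'corr',round(np.corrcoef(A.ravel(),B.ravel())[0,1],2),'shift',np.round(sh,1),round(r,2))
h=cv2.cvtColor(load('s22')[0],cv2.COLOR_BGR2HSV); r=cv2.inRange(h,(0,150,100),(4,255,255))
n,l,s,c=cv2.connectedComponentsWithStats(r); print('red',[(c[i].round(),s[i,4]) for i in range(1,n) if s[i,4]>20], proj('s22',[.666,-.164,.04]))
E
```

```text
plug t12 t22 corr 1.0 shift [-0.2  0. ] 1.01
plug s12 s22 corr 0.98 shift [-0.1  0.3] 0.83
hookO t21 t22 corr 0.91 shift [-0.8  0.2] 0.64
hookO s21 s22 corr 0.98 shift [0.  0.2] 0.76
hookY t21 t22 corr 0.93 shift [1.2 2.3] 0.34
hookY s21 s22 corr 0.81 shift [-1.1 -0.5] 0.25
hookG t21 t22 corr 0.94 shift [-6.5 -9.4] -0.11
hookG s21 s22 corr 0.78 shift [-0.7 -0.4] 0.54
sinkLo t21 t22 corr 0.96 shift [0.1 0. ] 0.67
sinkLo s21 s22 corr 0.92 shift [ 0.  -0.2] 0.92
sinkMid t21 t22 corr 1.0 shift [0.2 0. ] 0.94
sinkMid s21 s22 corr 0.99 shift [-0.2 -0.2] 0.91
sinkHi s21 s22 corr 1.0 shift [-0.  0.] 1.0
red [(array([217., 258.]), np.int32(138))] [217.68411239 258.25483423]
```

>>> apply_moves:
  commands:
    - [[-12,25,-5,0],[-12,25,-5,0],[-12,25,-5,0],[-12,25,-5,0],[-12,25,-5,0],[-12,25,-5,0],[-12,25,-5,0],[-12,25,-5,0]]

```text
time_s: 89.28
position: [0.6026, -0.0506, 0.2358]
tool_rot: [0.999, 0.044, 0.0, -0.0]
ft_force: [-0.5, -1.2, -0.2]
width: 0.0001
```

>>> apply_moves:
  commands:
    - [[0,25,0,0],[0,25,0,0],[0,25,0,0],[0,0,0,0],[0,0,0,0],[0,0,0,0],[0,0,0,0],[0,0,0,0]]

```text
time_s: 89.95
position: [0.6099, -0.1224, 0.2354]
tool_rot: [0.999, 0.045, -0.0, -0.0]
ft_force: [0.7, 0.2, 0.3]
width: -0.0001
```

```bash
python3 - <<'E'
from h import *
st(); snap('top','t23'); snap('scene','s23')
for n,P in [('O',(.4215,.295,.06)),('Y',(.474,.301,.06)),('G',(.527,.306,.06)),('bell',(.6815,.157,.055))]:
  for a,b in(('t21','t23'),('s21','s23')):
    u,v=np.round(proj(a,P)).astype(int); s=16
    A,B=[cv2.cvtColor(load(f)[0],cv2.COLOR_BGR2GRAY)[v-s:v+s,u-s:u+s].astype(np.float32) for f in(a,b)]
    print(n,a,b,round(np.corrcoef(A.ravel(),B.ravel())[0,1],3),round(np.abs(A-B).mean(),1))
E
```

```text
t 89.95 pos [ 0.6099 -0.1224  0.2354] x [ 0.996  0.09  -0.   ] y [ 0.09  -0.996 -0.001] z [-0.     0.001 -1.   ] q [-0.11  0.62  0.43  1.6  -0.3   0.99 -1.06] F [0.7 0.2 0.3] w -0.0001
O t21 t23 0.998 5.8
O s21 s23 1.0 0.5
Y t21 t23 0.998 6.4
Y s21 s23 1.0 0.5
G t21 t23 0.997 5.6
G s21 s23 1.0 0.5
bell t21 t23 0.999 5.4
bell s21 s23 1.0 0.5
```

Everything matches the earlier good views, so I am handing in.

```bash
python3 -c "
from h import *
print(bot.hand_in())"
```

```text
the job is handed in; nothing more can be done
None
```

The job is done and handed in at about 90 s of robot time.

**Order of work:**
1. I pulled the red plug first and stood it in the 100 mm white dish, the smaller of the two that are neither pink nor turquoise.
2. I twisted the yellow, green and orange hooks free. Each stands foot down in the compartment of its own colour in the caddy.
3. I set the three sinkers upright in the crate, one to a compartment. The crate had been knocked about 3–4 cm aside during the run, so I measured its position again before placing them.
4. I pressed the bell last. The plunger stopped at a height of 51 mm, its full 8 mm of travel, with 21 N on it, and I let it come up again.

**Last checks:**
- **Hooks and bell:** the final pictures match the earlier good views, and the plunger looks the same as before the press. One comparison of the yellow and green hooks disagreed while the arm was over the bell. It cleared once the arm had moved away, so I put it down to the arm's shadow or the arm blocking the view.
- **Plug, sinkers and glassware:** these were compared just before the final move away and had not shifted. The beaker, reagent bottle and jar still matched their starting views.
- **Estimates:** the camera estimates of the caddy and crate differed by 2–4 mm between views. I used values in between, and each hook and sinker touched down at the expected height.

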